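Set up the loupe column on the light stage

ROBOT

A 6-joint arm with a two-finger parallel gripper is mounted at the origin on the work surface; the furniture and walls round the work are solid. World frame = base frame: x ahead of the robot, y to its left, z up, the work surface at z = 0. Lengths are in mm, angles in rad, forces in N, time in s.
With the tool pointing down it reaches from about 400 to 925 mm from the base axis. Payload 12.5 kg.
Tool frame: the origin (TCP) lies midway between the tips of the shut fingers; the grasp point (between the pads) lies 19 mm behind it; z points along the fingers, y is the direction in which the jaws open and shut (so a half turn about z gives the same grasp; the last joint's range is limited). The gripper opens to 95 mm and grips with 3 to 60 N. Pads are 20 mm wide; open, the fingers measure 119 mm over their backs; the gripper's body (75 mm by 180 mm) begins 59 mm behind the grasp point.
Start: joints at [-1.25, 0.491, 1.559, -0, 1.092, -0.106], TCP at [258.749, -568.943, 214.661] pointing down, gripper open.
Joint ranges: [-3.1, 3.1], [-0.84, 2.19], [0.05, 2.79], [-1.13, 4.28], [0.06, 2.93], [-2.69, 2.69]. Speed limits (rad/s): [2.22, 2.22, 2.79, 3.14, 3.14, 3.14].

INTERFACE

Orientations are given as [roll, pitch, yaw] about the fixed x, y, z axes, in that order (R = Rz(yaw) Ry(pitch) Rx(roll)).
In Python, from cell import env, eyes, job_done, boxes_of, regions_of gives the robot as it stands.
- The arm moves only by the tool send_rows, never from a script. Its argument "plan" is text: rows parted by semicolons, each of 5 numbers parted by spaces: the shift along the tool's x, y, z in mm, then the turn about the tool's z in rad, then the finger opening in mm, from 0 to 95.1. In form: x y z roll gripper; .... A call has 1 to 8 rows; each row shifts and turns the pose as measured when the row begins, along the tool's axes as they then stand; what a row does not reach is not made up. A row lasts 1/10 s, in which the tool goes at most 50 mm and 8.59 degrees, less where a joint would pass 70% of its speed; a pose out of reach is approached as far as the arm can. A call with a gripper value outside its range is refused whole. The fingers move at their own pace and stop on an object; the grip force is fixed at half the most. Time passes only in rows, so rows that do not move let the fingers close. It gives the time, the measured TCP pose, the force and the opening at its end, in the units of the state.
- env.state(): the state, without advancing time (a new reading comes with each control period).
- eyes.read_camera(name): name is "side" or "top"; returns a dict with "image" (400x640x3 uint8, red, green, blue), "vertical_fov" (degrees; the focal length in pixels is half the picture's height over the tangent of half this angle, whatever the lens; pixels are square), "cx", "cy" (the principal point, pixels), "extrinsics" (4x4, takes a point from camera to world coordinates). Camera axes: x right, y up, looking along -z (the intrinsics and any distortion apply to the point x, -y, -z); pixel columns grow to the right and rows downward; lengths in mm; the calibration is good to about 2 mm. A picture is of the moment at which its call begins. There is no depth.
- job_done(): hands the job in, once; it reports no verdict.
Trained networks look in a picture, given as the dict that the camera call returned (one of the last four; its "shot" number tells which), for a name from the list of things; names that differ only in an ending like _2 or _b are one class to them, and where a whole thing is asked for, a point or a joint stands for the part that bears it (a point fixed in the world has none). Each returns a list of dicts, best first, with "confidence" (0 to 1); they miss things now and then, are a little off and sometimes report something else, mostly with a low value. They report only what shows in the picture. A call takes as long as a camera call.
- boxes_of(target, picture): "bbox" ([left, top, width, height] in pixels, round what is visible of it).
- regions_of(target, picture): "pixels" (400x640 bool, what is visible of it) and "bbox" ([left, top, width, height] in pixels, round what is visible of it).
The state is a dict: "t": time; "joints": joint angles; "qvel": joint speeds; "tau": joint torques, N m; "eef_pos": TCP position; "tcp_rot": TCP orientation; "ft_force": force on the tool from outside, world axes, zero at the start; "moment": the same for the moment, N m; "opening": opening from 0.0 (shut) to 1.0 (fully open).
Only numpy, scipy, OpenCV 4.12 (cv2) and the standard library are available. Lean on these libraries where they do the work, as an engineer would, in place of code of your own. Each camera call takes 0.05 s, during which the arm holds its last target.

TASK

Set up the viewing column on the small round light stage: first take the dust cap off the stage's window and lay it, top up as it is, on the box of lens tissue. Then stack, centred over the window and upright, the adapter ring, on it the lens ring, and on top the standing loupe, in that order. Leave the small pale microscope objective, the round cream sample box and the brass thumb nut where they are.

Things in the scene. Friction and masses are not known exactly. Their poses are not given: they have to be found in the camera images.
- window (a point): Centre of the top face of the light stage, a round grey housing 82 mm across fixed to the bench, with a raised flat metal seat on it (62 mm across; its top is 26 mm above the bench, and the glass window of 26 mm is flush with it). z points up. At the start the dust cap covers the window.
- tissue_top (a point): Centre of the top face of the box of lens tissue, a white and green carton 95 x 62 mm and 21 mm high, fixed to the bench; x along its 95 mm, y along its 62 mm, z up.
- dust_cap_mid (a point): Centre, half-way up, of the dust cap: a plain black closed disc 40 mm across and 11 mm high, flat top up, lying at the start on the seat of the light stage roughly over the window; z up.
- adapter_ring_mid (a point): Centre, half-way up, of the adapter ring: a black ring 43 mm across and 14 mm high with an open bore through which the bench shows, lying flat on the bench; z up. Grasp it across the outside.
- lens_ring_mid (a point): Centre, half-way up, of the lens ring: a mounted lens, thin black ring 39 mm across and 10 mm high with dark glass in it, lying flat on the bench; z up. Grasp it across the outside; its turn round z does not matter.
- loupe_mid (a point): Centre, half-way up, of the standing loupe: a black round eyeglass 37 mm across its wide upper rim and 40 mm high, standing upright on the bench, narrower below the rim; z up.
- objective_mid (a point): Centre, half-way up, of a bystander: the small pale microscope objective, a white barrel 25 mm across and 42 mm high, standing on the bench. To be left alone.
- sample_box_mid (a point): Centre, half-way up, of a bystander: the round cream sample box with lid, 45 mm across and 14 mm high, lying on the bench. To be left alone.
- thumb_nut_mid (a point): Centre, half-way up, of a bystander: a knurled brass thumb nut, 27 mm across and 14 mm high, lying on the bench. To be left alone.

How it is judged (in metres and radians):
On the way, in this order (a step that is already met when the one before it is completed fails the run):
1. the dust cap lies flat, top up, on the box of lens tissue (x of dust_cap_mid in the frame of tissue_top between -0.035 and 0.035 m and y of dust_cap_mid in the frame of tissue_top between -0.022 and 0.022 m and z of dust_cap_mid in the frame of tissue_top between 0.002 and 0.009 m and angle between dust_cap_mid's own z axis and vertical below 0.15 rad), for 0.2 s.
2. the adapter ring lies flat on the stage's seat, centred on the window (horizontal distance between adapter_ring_mid and window below 0.01 m and z of adapter_ring_mid in the frame of window between 0.0035 and 0.0105 m and angle between adapter_ring_mid's own z axis and vertical below 0.15 rad), for 0.2 s.
3. the lens ring lies flat on the adapter ring, centred on the window (all of step 2 and horizontal distance between lens_ring_mid and window below 0.01 m and z of lens_ring_mid in the frame of window between 0.0155 and 0.0225 m and angle between lens_ring_mid's own z axis and vertical below 0.15 rad), for 0.2 s.
4. the loupe stands upright on the lens ring, centred on the window (all of step 3 and horizontal distance between loupe_mid and window below 0.01 m and z of loupe_mid in the frame of window between 0.0405 and 0.0475 m and angle between loupe_mid's own z axis and vertical below 0.15 rad), for 0.2 s.
At the end, for the whole second after the job is handed in: The dust cap lies flat on the tissue box (centre within 35 mm along and 22 mm across of the middle of its top). Adapter ring, lens ring and loupe are stacked so from below on the stage, each resting (3.5 mm), level (0.15 rad) and within 10 mm of the window centre; all released and at rest (all of step 1 and all of step 4 and linear speed of each of dust_cap, adapter_ring, lens_ring, loupe below 0.02 m/s); the robot touches nothing.
It fails at once if the objective is moved more than 20 mm or tipped over (distance of objective_mid from where it was at the start of the episode above 0.02 m or angle between objective_mid's own z axis and vertical above 0.5 rad).
It fails at once if the sample box is moved more than 20 mm (distance of sample_box_mid from where it was at the start of the episode above 0.02 m).
It fails at once if the thumb nut is moved more than 20 mm (distance of thumb_nut_mid from where it was at the start of the episode above 0.02 m).
It also fails if it takes over 96 s, if anything falls off the work surface, if the arm or the gripper's body presses on something with over 40 N, if the wrist force passes 120 N, or if a joint passes its speed limit or range.

## Working session

There is one attempt and no reset: what is moved stays moved. The work goes in short steps, Python scripts to look and compute and a tool call to move; the robot and the scene stay as the last step left them, time stands still between calls to the robot, and variables do not carry over. Pictures are saved under pics/ and viewed, and the job is handed in when it is done.

Besides the shell and the picture viewer there is one more tool, called after ">>>" as name(argument=value, ...), one argument or row to a line, values as JSON. send_rows: Moves the arm, as the interface text tells. Its arguments: {"type":"object","properties":{"plan":{"type":"string"}},"required":["plan"]}

```bash
ls; mkdir -p pics
python3 - <<'E'
from cell import env, eyes
import cv2
s=env.state(); print({k:(v if not hasattr(v,'round') else v) for k,v in s.items()})
for n in ("side","top"):
    p=eyes.read_camera(n)
    print(n,{k:v for k,v in p.items() if k!='image'})
    cv2.imwrite(f"pics/{n}0.png",p["image"][:,:,::-1])
E
```

```text
pics
{'t': 0.0, 'joints': array([-1.24960107e+00,  4.91569732e-01,  1.55945566e+00,  9.75231062e-06,
        1.09168680e+00, -1.05587955e-01]), 'qvel': array([ 1.23667425e-03, -5.71655752e-04, -4.12468347e-05,  1.31693516e-03,
       -6.35736645e-04,  6.60606386e-05]), 'tau': array([-3.53920208e-03, -6.12651086e+01, -2.58190691e+01,  6.90905121e-02,
        4.81812540e-02, -1.16379547e-04]), 'eef_pos': array([ 258.66793965, -568.69326446,  214.05328676]), 'tcp_rot': array([-3.14048025e+00, -1.26592043e-04,  4.26778643e-01]), 'ft_force': array([ 0.4062196 , -0.26206269, -0.61036056]), 'moment': array([-0.0639361 , -0.02499567,  0.05878312]), 'opening': 1.003007396971119}
side {'vertical_fov': 54.47858504192945, 'cx': 319.4113135509781, 'cy': 198.68531730112687, 'extrinsics': array([[ 9.99400668e-01,  3.09776730e-02, -1.54495331e-02,
         4.31880149e+02],
       [-3.08564758e-02,  5.94909628e-01, -8.03200107e-01,
        -4.31144339e+02],
       [-1.56901943e-02,  8.03195442e-01,  5.95508942e-01,
         5.62861093e+02],
       [ 0.00000000e+00,  0.00000000e+00,  0.00000000e+00,
         1.00000000e+00]]), 'shot': 1}
top {'vertical_fov': 55.61023235396631, 'cx': 321.37362786313935, 'cy': 195.593865644704, 'extrinsics': array([[ 1.64415068e-02,  9.88268664e-01, -1.51837824e-01,
         3.15165721e+02],
       [-9.99843469e-01,  1.52578555e-02, -8.95740427e-03,
         2.57100026e+02],
       [-6.53560237e-03,  1.51961330e-01,  9.88364831e-01,
         8.78464816e+02],
       [ 0.00000000e+00,  0.00000000e+00,  0.00000000e+00,
         1.00000000e+00]]), 'shot': 2}
```

View pics/side0.png

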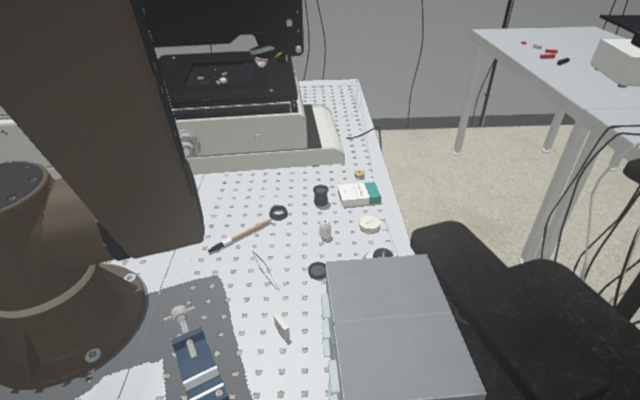

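View pics/top0.png

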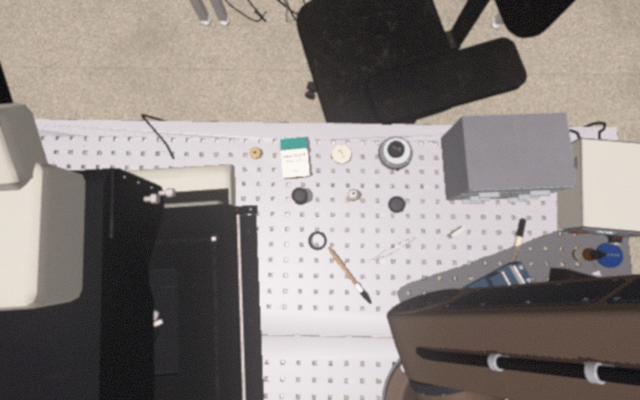

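The side view shows the adapter ring at (278,212), loupe (320,195), tissue box (360,193), sample box (370,224), objective (325,229), lens ring (318,270), and the stage partly hidden behind the grey box (383,254). The top view shows the stage with its cap at (396,150), lens ring (397,204), adapter ring (318,240), loupe (300,196), tissue box (295,158), objective (353,195), sample box (341,154) and nut (256,153).

```bash
cat > h.py <<'E'
import numpy as np, cv2
from cell import env, eyes, boxes_of, regions_of
Z={'window':26,'tissue_top':21,'dust_cap_mid':31.5,'adapter_ring_mid':7,'lens_ring_mid':5,'loupe_mid':20,'objective_mid':21,'sample_box_mid':7,'thumb_nut_mid':7}
def ray(p,u,v):
    f=200/np.tan(np.radians(p['vertical_fov'])/2)
    d=np.array([(u-p['cx'])/f,-(v-p['cy'])/f,-1.])
    E=p['extrinsics']; return E[:3,3],E[:3,:3]@d
def pix2(p,u,v,z):
    o,d=ray(p,u,v); return (o+d*(z-o[2])/d[2])[:2]
def proj(p,X):
    f=200/np.tan(np.radians(p['vertical_fov'])/2)
    E=p['extrinsics']; c=E[:3,:3].T@(np.asarray(X,float)-E[:3,3])
    return p['cx']+f*c[0]/-c[2], p['cy']-f*c[1]/-c[2]
def tri(p,a,q,b):
    o1,d1=ray(p,*a);o2,d2=ray(q,*b)
    A=np.stack([d1,-d2],1);s=np.linalg.lstsq(A,o2-o1,rcond=None)[0]
    x=o1+s[0]*d1;y=o2+s[1]*d2
    return (x+y)/2,np.linalg.norm(x-y)
def find(p,n):
    try: r=regions_of(n,p)
    except Exception as e: return None
    if not r: return None
    r=r[0]; b=r['bbox']; ys,xs=np.nonzero(r['pixels'])
    return dict(conf=r['confidence'],bc=(b[0]+b[2]/2,b[1]+b[3]/2),bbox=b,cen=(xs.mean()+.0,ys.mean()+.0),n=len(xs),mask=r['pixels'])
E
python3 - <<'E'
from h import *
P={n:eyes.read_camera(n) for n in('top','side')}
for n in Z:
    for c in P:
        r=find(P[c],n)
        if r: print(n,c,round(float(r['conf']),2),r['bbox'],np.round(r['cen'],1),r['n'],'bc@z',pix2(P[c],*r['bc'],Z[n]).round(1),'cen@z',pix2(P[c],*r['cen'],Z[n]).round(1))
        else: print(n,c,r)
im=P['top']['image'][100:280,220:440]
cv2.imwrite('pics/topz.png',cv2.resize(im,None,fx=3.6,fy=3.3,interpolation=cv2.INTER_CUBIC)[:,:,::-1])
im=P['side']['image'][150:290,240:420]
cv2.imwrite('pics/sidez.png',cv2.resize(im,None,fx=4,fy=4,interpolation=cv2.INTER_CUBIC)[:,:,::-1])
E
```

```text
window top 0.78 [376.1, 140.7, 33.6, 30.0] [394.9 154.7] 633 bc@z [541.8 101.2] cen@z [544.4  96.5]
window side 0.63 [364.3, 253.1, 8.6, 7.3] [368.8 254.2] 42 bc@z [534.6 100.4] cen@z [536.  107.3]
tissue_top top 0.96 [281.5, 138.0, 27.9, 39.2] [294.4 157. ] 1027 bc@z [535.3 326.6] cen@z [536.7 329.1]
tissue_top side 0.69 [340.4, 183.4, 40.7, 22.8] [359.4 193.6] 820 bc@z [544.2 310. ] cen@z [541.6 315.1]
dust_cap_mid top 0.75 [385.9, 140.7, 17.1, 21.3] [395.7 148.7] 238 bc@z [550.7  98.6] cen@z [557.   95.6]
dust_cap_mid side 0.56 [376.6, 250.3, 16.4, 7.6] [382.4 252.7] 126 bc@z [565.5 100.5] cen@z [561.5 104.7]
adapter_ring_mid top None
adapter_ring_mid side 0.69 [268.9, 204.7, 21.5, 16.0] [278.  212.2] 190 bc@z [353.4 269.3] cen@z [349.4 271.3]
lens_ring_mid top 0.81 [391.1, 197.3, 16.3, 16.8] [395.9 204.1] 224 bc@z [428.4  84.2] cen@z [432.1  91.8]
lens_ring_mid side 0.7 [308.1, 260.7, 14.7, 17.8] [317.  270.1] 266 bc@z [431.6  91.4] cen@z [434.6  90. ]
loupe_mid top 0.65 [291.4, 186.8, 15.4, 17.5] [299.  195.7] 229 bc@z [446.4 315.9] cen@z [445.9 316.1]
loupe_mid side 0.84 [314.7, 183.5, 17.2, 23.9] [320.6 194.8] 292 bc@z [455.6 313.4] cen@z [449.2 316.6]
objective_mid top 0.44 [343.1, 188.5, 16.7, 11.3] [352.5 194.4] 106 bc@z [451.3 196.1] cen@z [450.8 193.8]
objective_mid side 0.54 [320.8, 219.1, 11.3, 19.9] [324.9 228.5] 166 bc@z [457.5 191. ] cen@z [454.3 193. ]
sample_box_mid top 0.69 [330.3, 148.2, 20.6, 16.1] [341. 154.] 293 bc@z [543.7 221.1] cen@z [549.3 220.3]
sample_box_mid side 0.62 [356.3, 215.1, 24.6, 16.8] [368.9 223.8] 254 bc@z [551.8 221.1] cen@z [552.3 220.2]
thumb_nut_mid top 0.4 [248.8, 145.4, 15.1, 16.1] [255.3 152.2] 118 bc@z [547.6 420.6] cen@z [550.5 423.2]
thumb_nut_mid side 0.69 [341.6, 182.5, 40.3, 23.3] [358.9 193.7] 885 bc@z [549.8 331.7] cen@z [543.1 334. ]
```

View pics/topz.png

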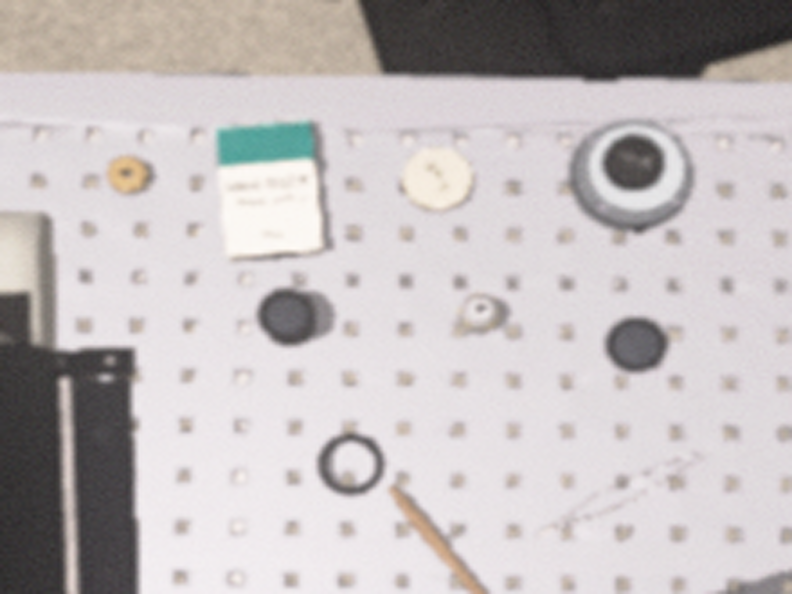

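View pics/sidez.png

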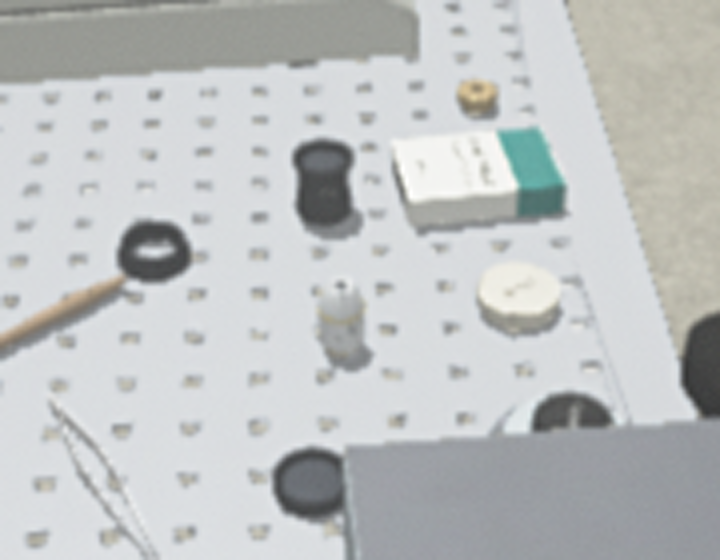

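```bash
cat >> h.py <<'E'
def circ(x,y,z,r,n=72):
    t=np.linspace(0,2*np.pi,n,endpoint=False); return np.stack([x+r*np.cos(t),y+r*np.sin(t),0*t+z],1)
def sil_cen(p,x,y,rings):
    pts=np.array([proj(p,X) for z,r in rings for X in circ(x,y,z,r)],np.float32)
    h=cv2.convexHull(pts); m=cv2.moments(h); return np.array([m['m10']/m['m00'],m['m01']/m['m00']]),cv2.contourArea(h)
def fit(p,cen,rings):
    x,y=pix2(p,*cen,rings[0][0])
    for _ in range(8):
        c,a=sil_cen(p,x,y,rings)
        d=pix2(p,*cen,rings[0][0])-pix2(p,*c,rings[0][0]); x+=d[0];y+=d[1]
    return np.array([x,y]),a
def comp(mask,near,fill=True,rad=30):
    n,l,s,c=cv2.connectedComponentsWithStats(mask.astype(np.uint8),connectivity=4)
    best=None
    for i in range(1,n):
        if s[i,4]<30: continue
        d=np.hypot(*(c[i]-near))
        if d<rad and (best is None or d<best[0]): best=(d,i)
    if best is None: return None
    m=(l==best[1]).astype(np.uint8)
    cs,_=cv2.findContours(m,cv2.RETR_EXTERNAL,cv2.CHAIN_APPROX_NONE)
    out=np.zeros_like(m);cv2.drawContours(out,cs,-1,1,-1)
    ys,xs=np.nonzero(out); return np.array([xs.mean(),ys.mean()]),len(xs)
E
python3 - <<'E'
from h import *
T=eyes.read_camera('top');S=eyes.read_camera('side')
R={'cap':[(37,20),(26,20)],'adapter':[(14,21.5),(0,21.5)],'lens':[(10,19.5),(0,19.5)],'loupe':[(40,18.5),(25,18.5),(0,14)]}
near={'cap':((395,149),None),'adapter':((318,240),(278,212)),'lens':((397,204),(316,270)),'loupe':((299,196),(320,195))}
for n in R:
  for p,nr,nm in((T,near[n][0],'top'),(S,near[n][1],'side')):
    if nr is None: continue
    for th in (90,105,120):
      g=p['image'].max(2)<th
      c=comp(g,np.array(nr),rad=10)
      if c is None: print(n,nm,th,None);continue
      xy,a=fit(p,c[0],R[n]); print(n,nm,th,c[0].round(1),c[1],'model',round(a),xy.round(1))
# stage: whole silhouette as non bench? print outline of network window mask
hsv=cv2.cvtColor(T['image'],cv2.COLOR_RGB2HSV)
for (u,v) in [(396,170),(380,155),(390,165),(360,170),(396,162)]: print((u,v),T['image'][v,u],hsv[v,u])
E
```

```text
cap top 90 [395.6 149. ] 165 model 258 [556.2  96. ]
cap top 105 [395.6 149. ] 189 model 258 [556.3  96. ]
cap top 120 [395.5 148.9] 199 model 258 [556.5  96.1]
adapter top 90 None
adapter top 105 None
adapter top 120 [312.  242.3] 33 model 286 [340.9 284.5]
adapter side 90 [278.  212.6] 183 model 261 [349.6 270.3]
adapter side 105 [278.  212.6] 197 model 261 [349.6 270.2]
adapter side 120 [278.  212.6] 202 model 261 [349.6 270.3]
lens top 90 None
lens top 105 [396.3 204.1] 181 model 237 [432.1  91.1]
lens top 120 [396.4 204. ] 190 model 237 [432.2  90.9]
lens side 90 [316.3 271.3] 84 model 312 [433.1  87.2]
lens side 105 [316.7 271.4] 119 model 313 [434.  87.]
lens side 120 [317.2 270.6] 246 model 311 [435.  89.]
loupe top 90 None
loupe top 105 [299.8 195.6] 179 model 226 [444.1 313.4]
loupe top 120 [300.  195.5] 203 model 226 [444.4 312.9]
loupe side 90 [320.3 195.3] 226 model 288 [448.4 310.1]
loupe side 105 [320.4 195.4] 238 model 288 [448.7 309.9]
loupe side 120 [320.5 195.5] 258 model 288 [448.9 309.3]
(396, 170) [155 149 153] [160  10 155]
(380, 155) [130 128 133] [132  10 133]
(390, 165) [148 146 147] [165   3 148]
(360, 170) [211 199 201] [175  15 211]
(396, 162) [224 223 225] [135   2 225]
```

Run:
```python
from h import *
T=eyes.read_camera('top');S=eyes.read_camera('side')
for th in (140,150,160):
  c=comp(T['image'].max(2)<th,np.array((318,240.)),rad=10)
  if c: xy,a=fit(T,c[0],[(14,21.5),(0,21.5)]);print('adapter top',th,c[0].round(1),c[1],round(a),xy.round(1))
for th in (180,190,200):
  m=T['image'].min(2)>th
  k=np.zeros_like(m);k[134:170,378:414]=1
  # region of bright inside stage box
  c=comp(m&k,np.array((396,153.)),rad=10)
  if c: xy,a=fit(T,c[0],[(26,31),(25.9,31)]);print('seat',th,c[0].round(1),c[1],round(a),xy.round(1))
c=sil_cen(T,550,98,[(26,31),(25,31)]);print(c)
# housing outline
for th in (150,160,170,180):
  m=(T['image'].max(2)<th)
  c=comp(m,np.array((396,152.)),rad=8)
  if c: xy,a=fit(T,c[0],[(22,41),(0,41)]);print('housing',th,c[0].round(1),c[1],round(a),xy.round(1))
# tissue corners top
m=np.zeros((400,640),bool)
r=find(T,'tissue_top'); 
cs=cv2.findContours(r['mask'].astype(np.uint8),0,1)[0]; print(cv2.minAreaRect(max(cs,key=cv2.contourArea)))
for uv in [(281,138),(308,136),(310,175),(284,178)]: print(uv,pix2(T,*uv,21).round(1))
g=T['image'][130:185,275:315]; cv2.imwrite('pics/tis.png',cv2.resize(g,None,fx=10,fy=10,interpolation=cv2.INTER_NEAREST)[:,:,::-1])
g=T['image'][130:175,370:420]; cv2.imwrite('pics/stage.png',cv2.resize(g,None,fx=12,fy=12,interpolation=cv2.INTER_NEAREST)[:,:,::-1])
```

```text
adapter top 140 [317.  240.2] 245 285 [345.7 273.2]
adapter top 150 [317.  240.2] 254 285 [345.8 273.1]
adapter top 160 [317.1 240.2] 262 285 [345.8 273. ]
seat 180 [397.6 148.5] 856 546 [559.4  90.1]
seat 190 [396.3 150.4] 540 548 [554.8  93.2]
seat 200 [396.3 150.4] 514 548 [554.6  93.3]
(array([394.23262398, 152.4107003 ]), 551.6917683696374)
housing 150 [395.5 148.9] 223 1032 [562.1  92.5]
housing 160 [395.6 149. ] 233 1032 [562.   92.4]
housing 170 [395.6 149. ] 239 1032 [562.   92.4]
housing 180 [395.6 148.9] 253 1032 [562.1  92.4]Traceback (most recent call last):
  File "<stdin>", line 21, in <module>
TypeError: 'NoneType' object is not subscriptable
```

Run:
```python
from h import *
T=eyes.read_camera('top');S=eyes.read_camera('side')
g=T['image'][130:185,275:315]; cv2.imwrite('pics/tis.png',cv2.resize(g,None,fx=10,fy=10,interpolation=cv2.INTER_NEAREST)[:,:,::-1])
g=S['image'][175:215,330:390]; cv2.imwrite('pics/tis2.png',cv2.resize(g,None,fx=12,fy=12,interpolation=cv2.INTER_NEAREST)[:,:,::-1])
g=T['image'][130:175,370:420]; cv2.imwrite('pics/stage.png',cv2.resize(g,None,fx=12,fy=12,interpolation=cv2.INTER_NEAREST)[:,:,::-1])
```

```text
(no output)
```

View pics/tis.png

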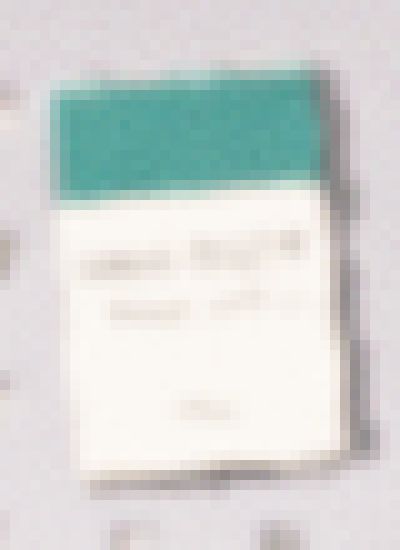

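View pics/tis2.png

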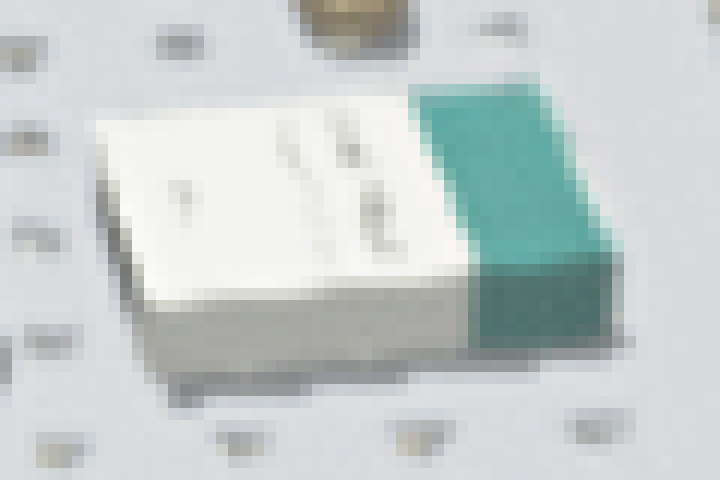

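View pics/stage.png

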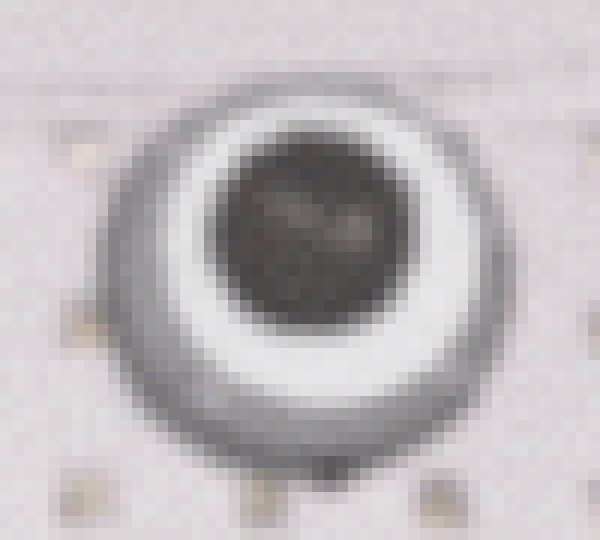

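Run:
```python
from h import *
T=eyes.read_camera('top');S=eyes.read_camera('side')
q=np.array([pix2(T,*uv,21) for uv in [(280,138.5),(306,136.7),(309,175),(282.3,176.7)]]);print(q.round(1),q.mean(0).round(1), np.linalg.norm(q-np.roll(q,1,0),axis=1))
zs=lambda a,b:(330+a/12-.5,175+b/12-.5)
q=np.array([pix2(S,*zs(*uv),21) for uv in [(95,120),(540,80),(618,252),(148,302)]]);print(q.round(1),q.mean(0).round(1), np.linalg.norm(q-np.roll(q,1,0),axis=1))
```

```text
[[580.7 364. ]
 [586.  303.2]
 [494.5 294.2]
 [489.6 355.7]] [537.7 329.3] [91.53613788 61.06958413 91.9165644  61.71073522]
[[492.  356. ]
 [584.9 365.6]
 [591.4 304.7]
 [498.  293.1]] [541.6 329.9] [63.11007275 93.38903611 61.20808737 94.12212143]
```

Run:
```python
from h import *
T=eyes.read_camera('top');S=eyes.read_camera('side')
g=T['image'][100:220,425:640]; cv2.imwrite('pics/bx.png',cv2.resize(g,None,fx=3.6,fy=3.6,interpolation=cv2.INTER_CUBIC)[:,:,::-1])
g=S['image'][230:400,300:500]; cv2.imwrite('pics/bx2.png',cv2.resize(g,None,fx=3.5,fy=3.5,interpolation=cv2.INTER_CUBIC)[:,:,::-1])
```

```text
(no output)
```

View pics/bx.png

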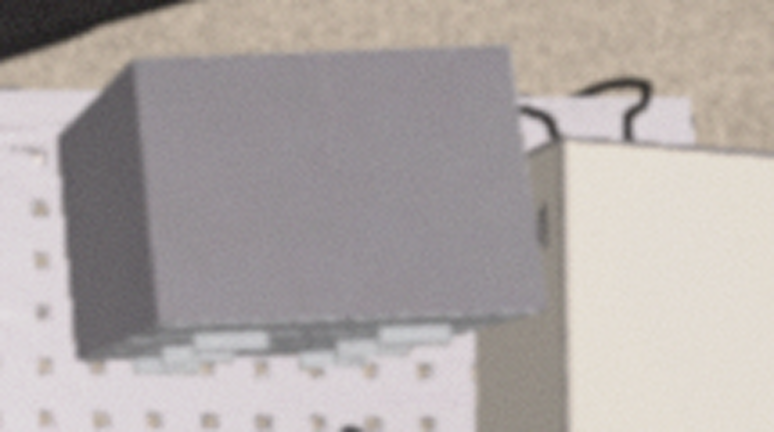

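View pics/bx2.png

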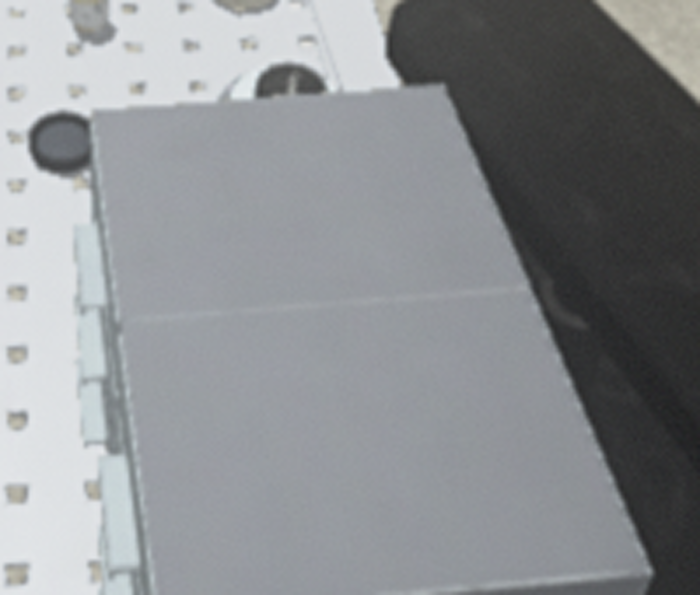

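Run:
```python
from h import *
T=eyes.read_camera('top');S=eyes.read_camera('side')
print(tri(T,(468.9,189.4),S,(326.3,261.4)))
print(tri(T,(462.5,117.2),S,(427.7,254.3)))
print('bottom',pix2(T,425+78/3.6,100+357/3.6,0),pix2(T,425+60/3.6,100+135/3.6,0))
print('cream bottom left', pix2(T,425+475/3.6,100+430/3.6,0))
for z in (150,200,250,300,350): print(z,pix2(T,581.4,138.9,z),pix2(T,572,233,z))
# microscope
print(tri(T,(256,208),S,(302,18)),tri(T,(235,166),S,(320,105)))
```

```text
(array([446.34553062, -24.57703411, 145.03945884]), np.float64(3.5500119746248724))
(array([596.3602028 , -18.49679616, 145.6270274 ]), np.float64(8.411971234805426))
bottom [446.19696156 -27.62011163] [595.31599367 -20.69316851]
cream bottom left [ 402.75053807 -280.37924778]
150 [ 548.57805051 -249.21655306] [ 362.3207969  -215.17439957]
200 [ 532.55721298 -214.46425154] [ 359.08419064 -182.75866618]
250 [ 516.53637545 -179.71195001] [ 355.84758438 -150.34293279]
300 [ 500.51553793 -144.95964849] [ 352.61097812 -117.92719939]
350 [ 484.4947004  -110.20734696] [349.37437185 -85.511466  ]
(array([396.42856318, 345.71062527, 400.61512339]), np.float64(49.839643910400255)) (array([462.19366518, 420.52992125, 203.69483996]), np.float64(17.263773621559736))
```

Run:
```python
from h import *
T=eyes.read_camera('top');S=eyes.read_camera('side')
print('base front z0',pix2(S,200,172,0),pix2(S,340,160,0))
for z in (0,50,100,200,300,400): print(z,pix2(T,258,208,z),pix2(T,262,390,z),pix2(T,235,166,z),'side',pix2(S,300,115,z))
```

```text
base front z0 [127.49097036 465.98637263] [509.81601032 507.17572227]
0 [418.53885294 412.50576279] [ 20.49030249 387.12202356] [518.07387048 471.40523594] side [394.75906825 813.98411501]
50 [412.65511521 403.6604605 ] [ 37.26248353 379.72149964] [506.52485078 459.20752431] side [398.05660304 703.37703369]
100 [406.77137747 394.81515821] [ 54.03466457 372.32097571] [494.97583108 447.00981267] side [401.35413783 592.76995237]
200 [395.003902   377.12455363] [ 87.57902665 357.51992786] [471.87779169 422.61438941] side [407.9492074  371.55578972]
300 [383.23642653 359.43394905] [121.12338873 342.71888002] [448.7797523  398.21896614] side [414.54427698 150.34162708]
400 [371.46895106 341.74334447] [154.66775081 327.91783217] [425.68171291 373.82354288] side [421.13934656 -70.87253556]
```

The grey box's top is about 145 mm high at y < -20, and the microscope is at y > 370, so both clear the path. I turn the jaws along world x first and lift a little.

>>> send_rows(
  plan="0 0 -5 -0.143 95; 0 0 -5 -0.143 95; 0 0 -5 -0.143 95; 0 0 -5 -0.143 95; 0 0 -5 -0.143 95; 0 0 -5 -0.143 95; 0 0 -5 -0.143 95; 0 0 -5 -0.143 95",
)

```text
t: 2.65
eef_pos: [258.6, -568.6, 255.3]
tcp_rot: [-3.141, -0.002, 1.614]
ft_force: [0.1, 0.6, 0.2]
opening: 0.999
```

>>> send_rows(
  plan="40 18 0 0.04 95; 40 18 0 0 95; 40 18 0 0 95; 40 18 0 0 95; 40 18 0 0 95; 40 18 0 0 95; 40 18 0 0 95; 40 18 0 0 95",
)

```text
t: 3.45
eef_pos: [400.3, -239.8, 255.5]
tcp_rot: [3.14, 0.001, 1.574]
ft_force: [0.7, 0.0, -0.1]
opening: 1.002
```

>>> send_rows(
  plan="40 18 0 0 95; 40 18 0 0 95; 40 18 0 0 95; 40 18 0 0 95; 40 18 0 0 95; 40 18 0 0 95; 40 18 0 0 95; 0 0 0 0 95",
)

```text
t: 4.25
eef_pos: [530.1, 57.3, 257.0]
tcp_rot: [3.135, 0.002, 1.577]
ft_force: [-1.2, -0.2, 0.1]
opening: 0.998
```

>>> send_rows(
  plan="19 14 -0 0 95; 19 14 20 0 95; 0 0 30 0 95; 0 0 30 0 95; 0 0 30 0 95; 0 0 30 0 95; 0 0 10 0 95; 0 0 0 0 95",
)

```text
t: 5.05
eef_pos: [560.7, 95.9, 103.8]
tcp_rot: [3.131, 0.003, 1.58]
ft_force: [-0.3, -0.2, 0.5]
opening: 0.999
```

```bash
cat > shot.py <<'E'
from h import *
import sys
n=sys.argv[1]; s=env.state(); print(s['t'],s['eef_pos'].round(1),s['tcp_rot'].round(3),round(float(s['opening']),3),s['ft_force'].round(1))
W=[]
for c,(u,v) in (('top',(int(sys.argv[2]),int(sys.argv[3]))),('side',(int(sys.argv[4]),int(sys.argv[5])))):
    p=eyes.read_camera(c); u0=min(max(u-50,0),540);v0=min(max(v-50,0),300)
    g=p['image'][v0:v0+100,u0:u0+100]; g=cv2.resize(g,(395,395),interpolation=cv2.INTER_CUBIC); W.append(g)
    print(c,'crop origin',u0,v0,'tcp px',np.round(proj(p,s['eef_pos']),1))
cv2.imwrite(f'pics/{n}.png',np.hstack(W)[:,:,::-1])
E
python3 shot.py a1 396 150 370 245
```

```text
5.05 [560.7  95.9 103.8] [3.131e+00 3.000e-03 1.580e+00] 0.999 [-0.3 -0.2  0.5]
top crop origin 346 100 tcp px [401.9 137.6]
side crop origin 320 195 tcp px [386.  227.2]
```

View pics/a1.png

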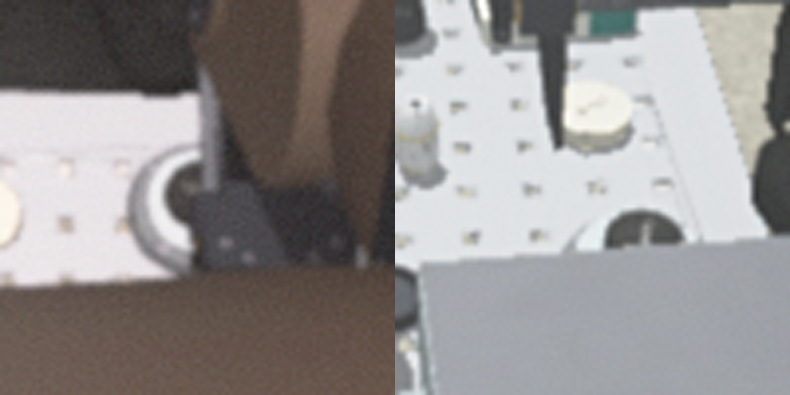

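The side view shows the left (-x) fingertip at about px (361,233) and the cap at (383,252). I check that fingertip against the kinematics.

Run:
```python
from h import *
S=eyes.read_camera('side')
x,y,z=env.state()['eef_pos']
for dx in (-59.5,-53.5,-47.5,47.5,59.5): print(dx,np.round(proj(S,(x+dx,y,z)),1),np.round(proj(S,(x+dx,y-10,z)),1))
print('cap top',np.round(proj(S,(558,94.5,37)),1),np.round(proj(S,(558,114.5,37)),1),'cap at', S['image'][243:262,383].max(1))
```

```text
-59.5 [353.5 227.3] [354.1 231. ]
-53.5 [356.8 227.2] [357.4 230.9]
-47.5 [360.2 227.1] [360.8 230.7]
47.5 [412.9 225.4] [414.2 229. ]
59.5 [419.5 225.1] [420.9 228.8]
cap top [381.6 254.4] [380.  247.1] cap at [229 229 229 230 213 142  93  97 123 150 148 158 164 171 176 174 171 171
 170]
```

>>> send_rows(
  plan="0 -3.5 15 0 95; 0 0 15 0 95; 0 0 15 0 95; 0 0 15 0 95; 0 0 5 0 95; 0 0 5 0 95; 0 0 0 0 95; 0 0 0 0 95",
)

```text
t: 6.0
eef_pos: [564.5, 96.1, 48.7]
tcp_rot: [3.108, 0.002, 1.58]
ft_force: [-1.4, -1.2, -1.1]
opening: 1.0
```

```bash
python3 shot.py a2 396 150 370 245; python3 -c "
from h import *
s=env.state();print(s['joints'].round(3),s['qvel'].round(3),s['tau'].round(1),s['moment'])"
```

```text
6.0 [564.5  96.1  48.7] [3.108e+00 2.000e-03 1.580e+00] 1.0 [-1.4 -1.2 -1.1]
top crop origin 346 100 tcp px [396.9 143.4]
side crop origin 320 195 tcp px [385.4 249.2]
[ 0.055  0.626  1.861 -0.006  0.622  0.05 ] [ 0.     0.01  -0.001 -0.001 -0.008  0.001] [  0.2 -59.3 -17.5   0.1  -0.7  -0. ] [-0.09275209  0.36503473  0.00688965]
```

View pics/a2.png

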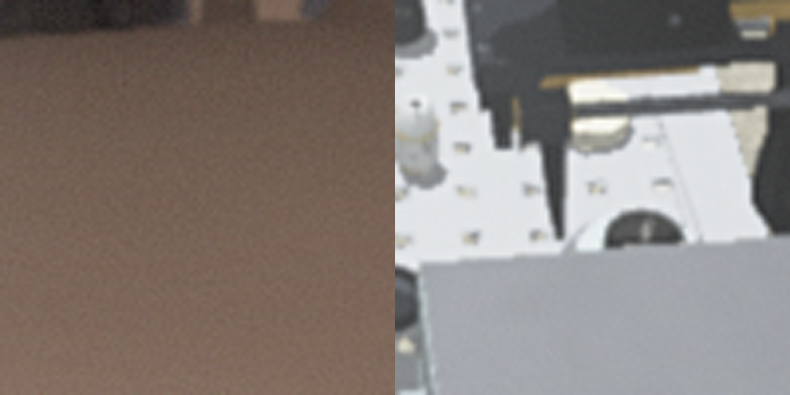

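The side view shows the left fingertip just above the seat, at px (361,255), on the cap's left. The pose has tilted by 0.03 rad (q2+q3+q5 = 3.109). I test whether still rows drift.

>>> send_rows(
  plan="0 0 0 0 95; 0 0 0 0 95; 0 0 0 0 95; 0 0 0 0 95",
)

```text
t: 6.5
eef_pos: [564.6, 96.1, 48.6]
tcp_rot: [3.108, 0.002, 1.58]
ft_force: [-2.0, -1.1, -0.5]
opening: 1.0
```

>>> send_rows(
  plan="0 0 -20 0 95; 0 0 -20 0 95",
)

```text
t: 6.7
eef_pos: [563.1, 96.1, 87.4]
tcp_rot: [3.111, 0.002, 1.58]
ft_force: [-0.1, -0.6, 0.6]
opening: 0.997
```

>>> send_rows(
  plan="0 0 0 0 95",
)

```text
t: 6.8
eef_pos: [564.6, 96.2, 89.4]
tcp_rot: [3.106, 0.002, 1.58]
ft_force: [-0.5, -0.5, -0.2]
opening: 0.997
```

>>> send_rows(
  plan="0 -10 0 0 95; 0 -10 0 0 95; 0 0 0 0 95; 0 0 0 0 95",
)

```text
t: 7.2
eef_pos: [542.3, 96.1, 86.7]
tcp_rot: [3.107, 0.002, 1.58]
ft_force: [-0.0, -0.5, -0.9]
opening: 1.003
```

>>> send_rows(
  plan="0 0 10 0 95; 0 0 10 0 95; 0 0 0 0 95; 0 0 0 0 95",
)

```text
t: 7.6
eef_pos: [542.9, 96.0, 63.6]
tcp_rot: [3.109, 0.002, 1.58]
ft_force: [0.4, 0.4, 0.7]
opening: 0.996
```

>>> send_rows(
  plan="0 0 -10 0 95; 0 0 -10 0 95; 0 0 0 0 95; 0 0 0 0 95",
)

```text
t: 8.0
eef_pos: [542.8, 96.0, 86.1]
tcp_rot: [3.108, 0.002, 1.58]
ft_force: [-0.6, -0.4, 0.8]
opening: 1.001
```

>>> send_rows(
  plan="0 20 0 0 95; 0 0 0 0 95; 0 0 0 0 95",
)

```text
t: 8.3
eef_pos: [562.7, 96.3, 87.5]
tcp_rot: [3.107, 0.002, 1.58]
ft_force: [-0.7, -0.1, 1.3]
opening: 0.999
```

>>> send_rows(
  plan="0 0 -15 0 95; 0 0 -15 0 95; 0 0 -15 0 95; 0 0 -15 0 95; 0 0 -5 0 95; 0 0 -5 0 95; 0 0 0 0 95; 0 0 0 0 95",
)

```text
t: 9.1
eef_pos: [555.0, 96.3, 157.4]
tcp_rot: [3.113, 0.002, 1.581]
ft_force: [0.4, -0.4, -0.9]
opening: 0.997
```

>>> send_rows(
  plan="0 -15 0 0 95; 0 -15 0 0 95; 0 -15 0 0 95; 0 -15 0 0 95; 0 0 0 0 95; 0 0 0 0 95",
)

```text
t: 9.7
eef_pos: [492.3, 95.5, 152.0]
tcp_rot: [3.119, 0.002, 1.58]
ft_force: [-0.2, 0.3, 0.4]
opening: 1.001
```

>>> send_rows(
  plan="0 15 0 0 95; 0 15 0 0 95; 0 15 0 0 95; 0 15 0 0 95; 0 0 0 0 95; 0 0 0 0 95",
)

```text
t: 10.3
eef_pos: [557.6, 95.9, 151.7]
tcp_rot: [3.119, 0.002, 1.58]
ft_force: [-1.4, 0.3, 0.4]
opening: 0.996
```

>>> send_rows(
  plan="0 -30 0 0 95; 0 -30 0 0 95; 0 -30 0 0 95; 0 0 0 0 95; 0 0 0 0 95",
)

```text
t: 10.8
eef_pos: [462.6, 95.0, 148.8]
tcp_rot: [3.12, 0.002, 1.58]
ft_force: [0.1, -0.4, -0.4]
opening: 0.998
```

>>> send_rows(
  plan="0 15 0 0 95; 0 15 0 0 95; 0 15 0 0 95; 0 15 0 0 95; 0 15 0 0 95; 0 15 0 0 95; 0 0 0 0 95; 0 0 0 0 95",
)

```text
t: 11.6
eef_pos: [560.9, 95.7, 150.6]
tcp_rot: [3.117, 0.002, 1.579]
ft_force: [0.3, -0.3, 0.1]
opening: 0.997
```

>>> send_rows(
  plan="0 -3 30 0 95; 0 -3 30 0 95; 0 -3 30 0 95; 0 0 0 0 95; 0 0 0 0 95",
)

```text
t: 12.1
eef_pos: [552.9, 95.6, 59.7]
tcp_rot: [3.115, 0.002, 1.58]
ft_force: [-0.2, 0.3, 0.8]
opening: 1.001
```

>>> send_rows(
  plan="0 3 10 0 95; 0 0 10 0 95; 0 0 7 0 95; 0 0 0 0 95; 0 0 0 0 95",
)

```text
t: 12.6
eef_pos: [558.8, 95.7, 34.3]
tcp_rot: [3.11, 0.002, 1.58]
ft_force: [-0.3, 0.3, -0.3]
opening: 0.999
```

>>> send_rows(
  plan="0 -1 5 0 95; 0 0 0 0 95; 0 0 0 0 95",
)

```text
t: 12.9
eef_pos: [558.0, 95.7, 29.4]
tcp_rot: [3.109, 0.002, 1.58]
ft_force: [0.2, 0.5, 0.5]
opening: 0.995
```

>>> send_rows(
  plan="0 0 1.5 0 95; 0 0 0 0 60; 0 0 0 0 40; 0 0 0 0 25; 0 0 0 0 25; 0 0 0 0 25; 0 0 0 0 25; 0 0 0 0 25",
)

```text
t: 13.7
eef_pos: [558.3, 95.7, 28.2]
tcp_rot: [3.108, 0.002, 1.58]
ft_force: [0.0, -1.0, -0.1]
opening: 0.468
```

>>> send_rows(
  plan="0 0 0 0 25; 0 0 0 0 25",
)

```text
t: 13.9
eef_pos: [558.3, 95.7, 28.1]
tcp_rot: [3.108, 0.002, 1.58]
ft_force: [0.6, -0.6, -0.8]
opening: 0.393
```

>>> send_rows(
  plan="0 0 0 0 25; 0 0 0 0 25; 0 0 0 0 25",
)

```text
t: 14.2
eef_pos: [558.3, 95.7, 28.1]
tcp_rot: [3.108, 0.002, 1.58]
ft_force: [-0.7, 0.4, -0.0]
opening: 0.391
```

```bash
python3 shot.py a3 396 150 370 245
```

```text
14.2 [558.3  95.7  28.1] [3.108e+00 2.000e-03 1.580e+00] 0.391 [-0.7  0.4 -0. ]
top crop origin 346 100 tcp px [395.4 148.6]
side crop origin 320 195 tcp px [381.3 257.3]
```

View pics/a3.png

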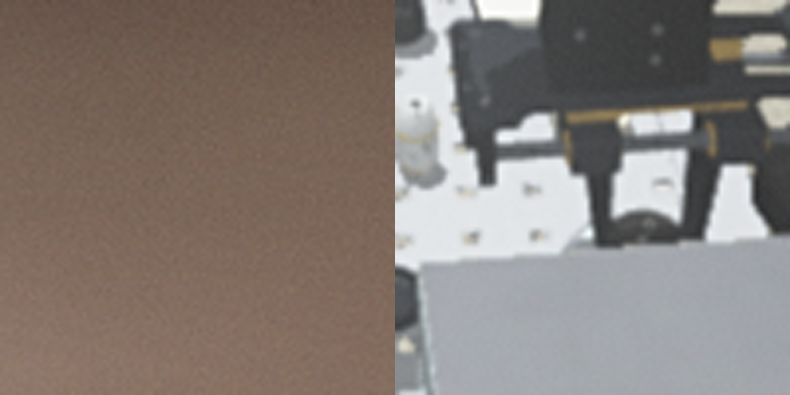

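The side view shows both fingers closed on the cap at px (372–392, 250), and the opening has stopped at 0.391. I lift.

>>> send_rows(
  plan="0 0 -4 0 25; 0 0 -8 0 25; 0 0 -15 0 25; 0 0 -15 0 25; 0 0 -15 0 25; 0 0 -10 0 25; 0 0 0 0 25",
)

```text
t: 15.0
eef_pos: [555.9, 95.8, 100.3]
tcp_rot: [3.108, 0.002, 1.58]
ft_force: [-0.8, -0.1, -0.1]
opening: 0.388
```

```bash
python3 shot.py a4 396 150 380 230
```

```text
15.0 [555.9  95.8 100.3] [3.108e+00 2.000e-03 1.580e+00] 0.388 [-0.8 -0.1 -0.1]
top crop origin 346 100 tcp px [401.7 140.3]
side crop origin 330 180 tcp px [383.1 228.7]
```

View pics/a4.png

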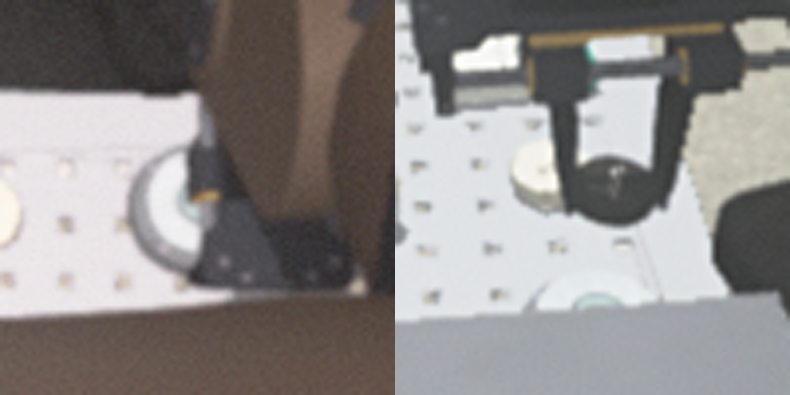

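>>> send_rows(
  plan="15 0 0 0 25; 25 0 0 0 25; 25 0 0 0 25; 25 -3 0 0 25; 25 -3 0 0 25; 25 -3 0 0 25; 25 -3 0 0 25; 20 0 0 0 25",
)

```text
t: 15.9
eef_pos: [538.2, 291.4, 91.8]
tcp_rot: [3.119, 0.004, 1.576]
ft_force: [0.8, 0.8, -1.1]
opening: 0.389
```

>>> send_rows(
  plan="20 0 0 0 25; 10 0 0 0 25; 0 0 0 0 25; 0 0 0 0 25",
)

```text
t: 16.3
eef_pos: [535.0, 327.0, 88.4]
tcp_rot: [3.123, 0.005, 1.58]
ft_force: [-0.1, -1.3, -0.1]
opening: 0.39
```

>>> send_rows(
  plan="1 1 10 0 25; 1 1 15 0 25; 0 0 15 0 25; 0 0 10 0 25; 0 0 0 0 25; 0 0 0 0 25",
)

```text
t: 16.9
eef_pos: [538.4, 325.3, 32.7]
tcp_rot: [3.126, 0.007, 1.576]
ft_force: [0.2, 0.9, -0.5]
opening: 0.394
```

```bash
python3 shot.py a5 296 155 360 190
```

```text
16.9 [538.4 325.3  32.7] [3.126 0.007 1.576] 0.394 [ 0.2  0.9 -0.5]
top crop origin 246 105 tcp px [295.7 155. ]
side crop origin 310 140 tcp px [357.8 187.2]
```

View pics/a5.png

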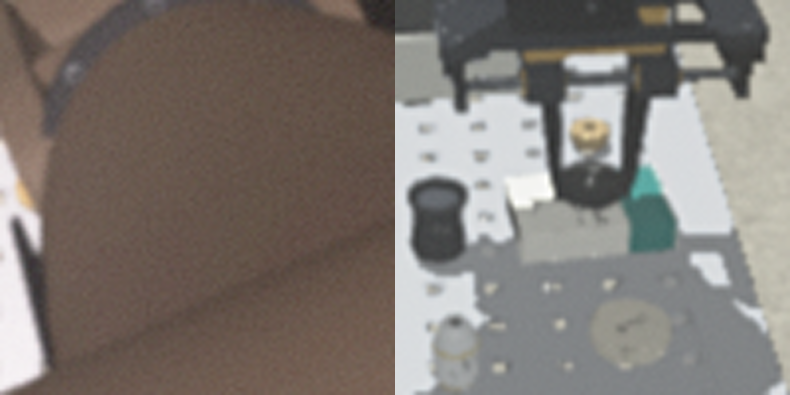

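The cap is held over the carton, near its middle, at px (359,187). I lower it.

>>> send_rows(
  plan="1 0 5 0 25; 0 0 3 0 25; 0 0 0 0 25; 0 0 0 0 25",
)

```text
t: 17.4
eef_pos: [539.1, 326.9, 25.9]
tcp_rot: [3.123, 0.006, 1.576]
ft_force: [0.3, -0.7, 1.5]
opening: 0.392
```

>>> send_rows(
  plan="0 0 1 0 25; 0 0 1 0 25; 0 0 0 0 25",
)

```text
t: 17.7
eef_pos: [539.3, 327.0, 24.1]
tcp_rot: [3.122, 0.005, 1.576]
ft_force: [0.1, -0.8, -0.2]
opening: 0.392
```

>>> send_rows(
  plan="0 0 1 0 25; 0 0 0 0 25; 0 0 0 0 45; 0 0 0 0 60; 0 0 0 0 60; 0 0 0 0 60; 0 0 0 0 60",
)

```text
t: 18.4
eef_pos: [539.5, 327.1, 23.3]
tcp_rot: [3.122, 0.005, 1.577]
ft_force: [0.3, 0.2, -0.3]
opening: 0.631
```

>>> send_rows(
  plan="0 0 0 0 60; 0 0 -5 0 60; 0 0 -15 0 60; 0 0 -25 0 60; 0 0 -25 0 60; 0 0 -20 0 60; 0 0 0 0 60",
)

```text
t: 19.1
eef_pos: [537.7, 327.6, 120.8]
tcp_rot: [3.121, 0.004, 1.576]
ft_force: [-0.6, -0.2, -0.5]
opening: 0.632
```

```bash
python3 shot.py a6 296 155 360 190
```

```text
19.1 [537.7 327.6 120.8] [3.121 0.004 1.576] 0.632 [-0.6 -0.2 -0.5]
top crop origin 246 105 tcp px [291.4 144.3]
side crop origin 310 140 tcp px [359.1 154.4]
```

View pics/a6.png

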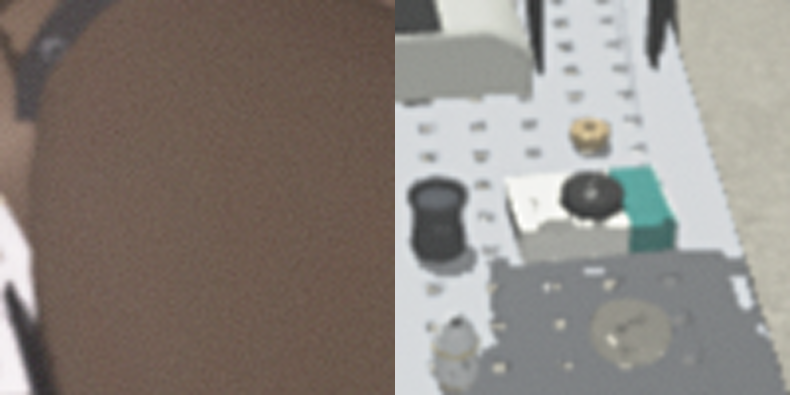

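The cap lies flat in the middle of the carton, at side px (360,189). Next is the adapter ring.

>>> send_rows(
  plan="-6 -25 0 0 60; -8 -30 0 0 60; -8 -30 0 0 60; -8 -30 0 0 60; -8 -30 0 0 60; -8 -25 0 0 60; -4 -12 0 0 60; 0 0 0 0 60",
)

```text
t: 20.0
eef_pos: [344.3, 271.2, 108.2]
tcp_rot: [3.136, 0.012, 1.576]
ft_force: [0.2, -0.2, -0.2]
opening: 0.632
```

```bash
python3 shot.py a7 317 240 278 212
python3 - <<'E'
from h import *
T=eyes.read_camera('top')
i=T['image'][100:300,240:440]; cv2.imwrite('pics/a7t.png',cv2.resize(i,(600,600),interpolation=cv2.INTER_CUBIC)[:,:,::-1])
c=comp(T['image'].max(2)<105,np.array((298,157.)),rad=15)
if c: print('cap on tissue',fit(T,c[0],[(32,20),(21,20)]),c)
E
```

```text
20.0 [344.3 271.2 108.2] [3.136 0.012 1.576] 0.632 [ 0.2 -0.2 -0.2]
top crop origin 267 190 tcp px [317.1 239.2]
side crop origin 228 162 tcp px [271.8 175.4]
cap on tissue (array([539.12381325, 326.41464412]), 250.34886922151782) (array([295.37575758, 155.35757576]), 165)
```

View pics/a7.png

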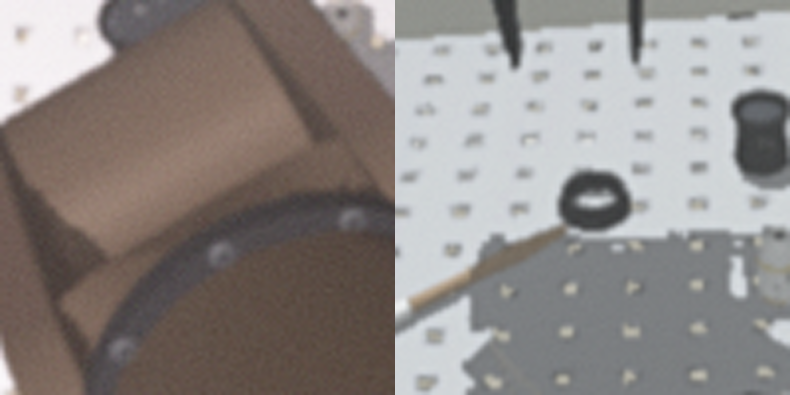

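View pics/a7t.png

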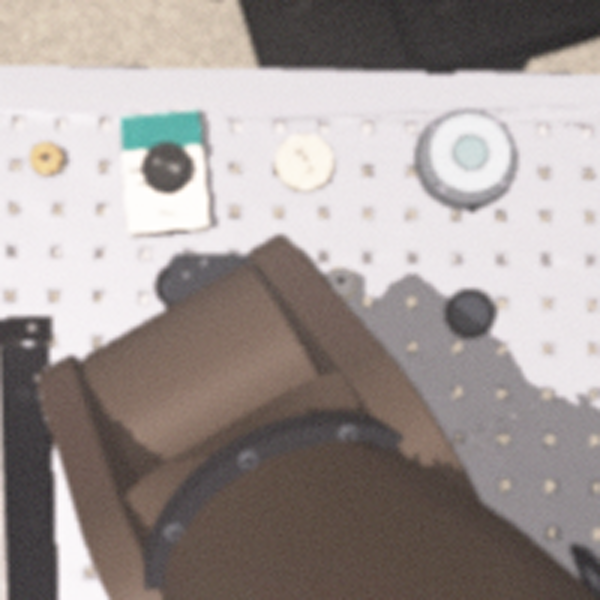

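The top camera puts the released cap at (539,326). The TCP released it at (539.5,327), so the top camera is accurate. The window is now open to view at top px (396,150), and I measure it.

Run:
```python
from h import *
T=eyes.read_camera('top')
im=T['image'].astype(int)
sub=im[142:160,385:410]; 
d=(im[:,:,1]-im[:,:,0])
for th in (10,15,20):
  k=np.zeros((400,640),bool);k[138:165,380:412]=1
  c=comp((d>th)&k,np.array((396.5,150.5)),rad=10)
  if c: print(th,c,pix2(T,*c[0],26).round(1), sil_cen(T,555,93,[(26,13),(26,12.9)])[1])
for th in (185,190,195,200):
  k=np.zeros((400,640),bool);k[130:172,378:414]=1
  g=T['image'].min(2)>th
  g[:135]=0
  m=g&k
  c=comp(m,np.array((396,151.)),rad=10)
  if c: print('seat',th,c,fit(T,c[0],[(26,31),(25.9,31)])[0].round(1))
```

```text
10 (array([396.93617021, 149.        ]), 47) [557.9  91.7] 96.22551048803143
seat 185 (array([397.80064655, 149.42887931]), 928) [557.1  89.7]
seat 190 (array([397.88777778, 149.48222222]), 900) [557.   89.5]
seat 195 (array([398.00114025, 149.52109464]), 877) [556.9  89.3]
seat 200 (array([397.9183432 , 149.74319527]), 845) [556.4  89.5]
```

Run:
```python
from h import *
T=eyes.read_camera('top')
g=T['image'][130:175,370:420]; z=cv2.resize(g,None,fx=14,fy=13,interpolation=cv2.INTER_NEAREST)
z=cv2.resize(g,None,fx=13,fy=13,interpolation=cv2.INTER_NEAREST).copy()
def dr(pts,col):
    q=np.array([[(u-370+.5)*13,(v-130+.5)*13] for u,v in pts],np.int32); cv2.polylines(z,[q],True,col,1)
x,y=555,93
for r,zz,c in((31,26,(255,0,0)),(13,26,(0,0,255)),(41,0,(0,160,0))): dr([proj(T,X) for X in circ(x,y,zz,r)],c)
cv2.imwrite('pics/st2.png',z[:,:,::-1])
```

```text
(no output)
```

View pics/st2.png

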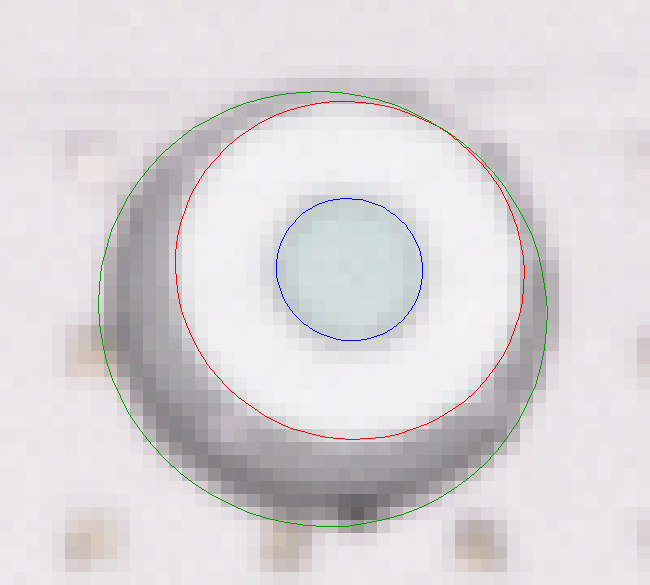

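The (555,93) circles lie right on the seat and window outlines, so the window is there. I descend to the adapter ring at (346,273).

>>> send_rows(
  plan="1 1 20 0 60; 1 0 25 0 60; 0 0 25 0 60; 0 0 15 0 60; 0 0 0 0 60; 0 0 0 0 60",
)

```text
t: 20.85
eef_pos: [353.3, 274.9, 20.3]
tcp_rot: [3.13, 0.009, 1.573]
ft_force: [0.1, -0.3, -0.4]
opening: 0.632
```

>>> send_rows(
  plan="-1 -7 0 0 60; 0 0 8 0 60; 0 0 5 0 60; 0 0 0 0 60; 0 0 0 0 60",
)

```text
t: 21.35
eef_pos: [347.1, 274.4, 8.3]
tcp_rot: [3.126, 0.007, 1.573]
ft_force: [0.1, 0.4, -0.1]
opening: 0.632
```

>>> send_rows(
  plan="-1 -1 5.5 0 60; 0 0 0 0 60; 0 0 0 0 60",
)

```text
t: 21.65
eef_pos: [346.3, 273.3, 2.5]
tcp_rot: [3.126, 0.007, 1.573]
ft_force: [-0.8, -0.7, -0.3]
opening: 0.632
```

>>> send_rows(
  plan="0 0 0 0 45; 0 0 0 0 28; 0 0 0 0 28; 0 0 0 0 28; 0 0 0 0 28; 0 0 0 0 28; 0 0 0 0 28; 0 0 0 0 28",
)

```text
t: 22.45
eef_pos: [346.4, 273.3, 2.6]
tcp_rot: [3.126, 0.007, 1.573]
ft_force: [-0.7, -0.7, -1.2]
opening: 0.424
```

```bash
python3 shot.py b1 317 240 278 212
```

```text
22.45 [346.4 273.3   2.6] [3.126 0.007 1.573] 0.424 [-0.7 -0.7 -1.2]
top crop origin 267 190 tcp px [317. 240.]
side crop origin 228 162 tcp px [276.9 213.2]
```

View pics/b1.png

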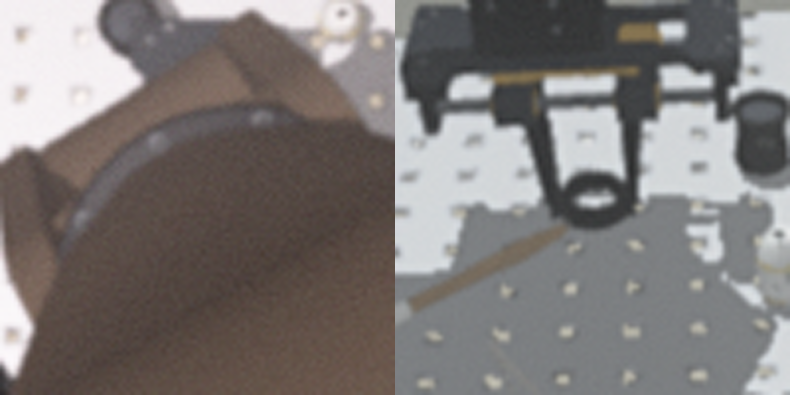

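The fingers hold the ring at side px (278,212), with the opening at 0.424. I lift and carry it.

>>> send_rows(
  plan="0 0 -4 0 28; 0 0 -10 0 28; 0 0 -20 0 28; 0 0 -25 0 28; 0 0 -25 0 28; 0 0 -20 0 28; 0 0 0 0 28; 0 0 0 0 28",
)

```text
t: 23.35
eef_pos: [344.0, 273.8, 114.3]
tcp_rot: [3.125, 0.006, 1.573]
ft_force: [-0.1, -0.8, -1.4]
opening: 0.422
```

>>> send_rows(
  plan="-10 12 0 0 28; -22 25 0 0 28; -22 25 0 0 28; -22 25 0 0 28; -22 25 0 0 28; -22 25 0 0 28; -22 25 0 0 28; -15 18 0 0 28",
)

```text
t: 24.15
eef_pos: [526.1, 111.8, 111.1]
tcp_rot: [3.137, 0.008, 1.578]
ft_force: [-0.7, -0.5, -0.4]
opening: 0.424
```

>>> send_rows(
  plan="-6 10 0 0 28; 0 4 0 0 28; 0 0 0 0 28; 0 0 0 0 28",
)

```text
t: 24.55
eef_pos: [540.0, 104.9, 108.1]
tcp_rot: [-3.142, 0.009, 1.576]
ft_force: [-1.0, 0.2, -0.7]
opening: 0.424
```

```bash
python3 shot.py b2 396 150 380 230
```

```text
24.55 [540.  104.9 108.1] [-3.142  0.009  1.576] 0.424 [-1.   0.2 -0.7]
top crop origin 346 100 tcp px [398.2 146.5]
side crop origin 330 180 tcp px [373.9 222.4]
```

View pics/b2.png

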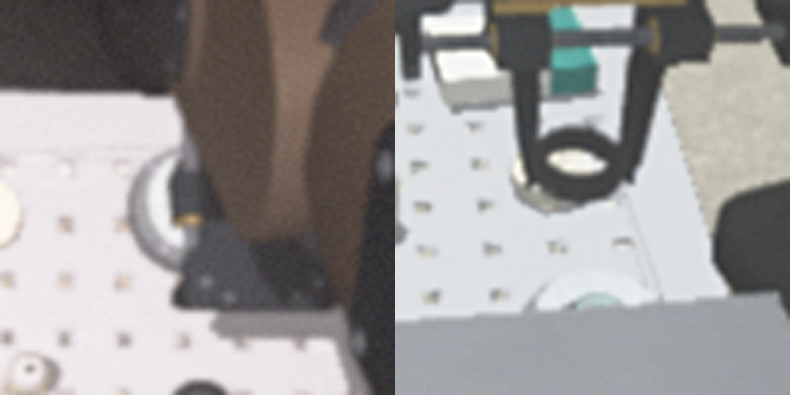

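The ring hangs level between the fingers at side px (376,221), above the stage. I move over the window and down.

>>> send_rows(
  plan="-6 6 0 0 28; -5 5 10 0 28; 0 0 15 0 28; 0 0 15 0 28; 0 0 15 0 28; 0 0 5 0 28; 0 0 0 0 28; 0 0 0 0 28",
)

```text
t: 25.45
eef_pos: [552.9, 92.4, 44.9]
tcp_rot: [3.139, 0.009, 1.578]
ft_force: [0.6, 0.9, -0.6]
opening: 0.425
```

>>> send_rows(
  plan="1 2 5 0 28; 0 0 5 0 28; 0 0 3 0 28; 0 0 0 0 28; 0 0 0 0 28",
)

```text
t: 25.95
eef_pos: [556.0, 93.4, 32.3]
tcp_rot: [3.137, 0.008, 1.578]
ft_force: [0.0, -0.0, -0.1]
opening: 0.425
```

>>> send_rows(
  plan="0 -0.5 1.5 0 28; 0 0 1 0 28; 0 0 0 0 28; 0 0 0 0 28",
)

```text
t: 26.35
eef_pos: [555.6, 93.4, 29.9]
tcp_rot: [3.136, 0.008, 1.578]
ft_force: [0.7, 0.4, -0.2]
opening: 0.422
```

>>> send_rows(
  plan="0 0 1 0 28; 0 0 0 0 28; 0 0 0 0 28",
)

```text
t: 26.65
eef_pos: [555.6, 93.4, 28.9]
tcp_rot: [3.136, 0.008, 1.578]
ft_force: [-0.8, -0.4, 0.5]
opening: 0.422
```

>>> send_rows(
  plan="0 0 0 0 45; 0 0 0 0 60; 0 0 0 0 60; 0 0 0 0 60; 0 0 0 0 60; 0 0 0 0 60; 0 0 0 0 60",
)

```text
t: 27.35
eef_pos: [555.8, 93.4, 29.2]
tcp_rot: [3.135, 0.008, 1.578]
ft_force: [0.7, -1.4, -0.4]
opening: 0.631
```

>>> send_rows(
  plan="0 0 -5 0 60; 0 0 -15 0 60; 0 0 -25 0 60; 0 0 -25 0 60; 0 -15 -10 0 60; 0 -30 0 0 60; 0 -30 0 0 60; 0 -20 0 0 60",
)

```text
t: 28.15
eef_pos: [459.4, 93.3, 113.8]
tcp_rot: [3.132, 0.008, 1.577]
ft_force: [0.4, 0.1, 0.0]
opening: 0.629
```

>>> send_rows(
  plan="0 -15 0 0 60; 0 -5 0 0 60; 0 0 0 0 60; 0 0 0 0 60",
)

```text
t: 28.55
eef_pos: [437.6, 93.3, 115.3]
tcp_rot: [3.131, 0.008, 1.578]
ft_force: [0.5, -0.3, -0.9]
opening: 0.635
```

```bash
cat > ov.py <<'E'
from h import *
import sys
T=eyes.read_camera('top')
g=T['image'][130:175,370:420]; z=cv2.resize(g,None,fx=13,fy=13,interpolation=cv2.INTER_NEAREST).copy()
def dr(pts,col):
    q=np.array([[(u-370+.5)*13,(v-130+.5)*13] for u,v in pts],np.int32); cv2.polylines(z,[q],True,col,1)
x,y=555,93
for a in sys.argv[2:]:
    r,zz=map(float,a.split(',')); dr([proj(T,X) for X in circ(x,y,zz,r)],(255,0,0))
cv2.imwrite(f'pics/{sys.argv[1]}.png',z[:,:,::-1])
E
python3 ov.py b3o 21.5,40 31,26; python3 shot.py b3 396 150 370 245
```

```text
28.6 [437.7  93.3 115.2] [3.131 0.008 1.578] 0.633 [-0.8 -0.8 -0.3]
top crop origin 346 100 tcp px [405.3 194.3]
side crop origin 320 195 tcp px [317.5 225.5]
```

View pics/b3.png

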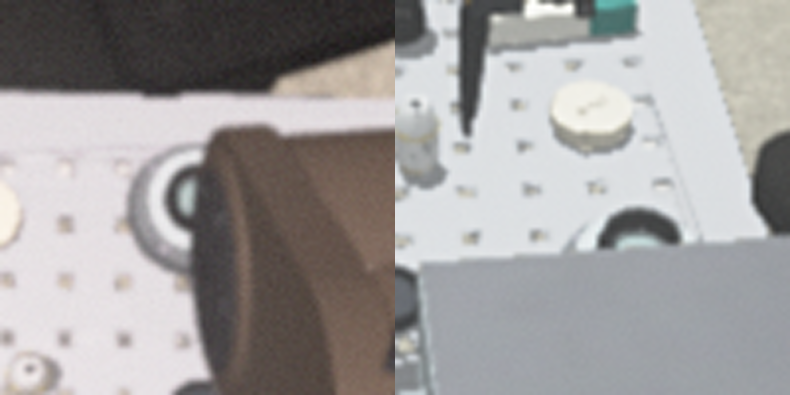

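View pics/b3o.png

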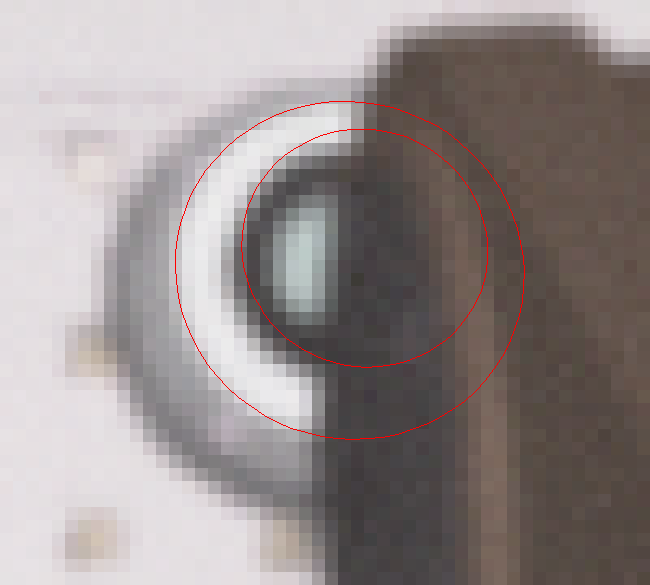

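The adapter ring lies flat on the seat around the window, within about 2 mm of its drawn outline. I descend on the lens ring at (432,92).

>>> send_rows(
  plan="-1 -5 15 0 60; 0 -3 25 0 60; 0 -2 25 0 60; 0 0 20 0 60; 0 0 0 0 60; 0 0 0 0 60",
)

```text
t: 29.3
eef_pos: [431.8, 91.4, 27.3]
tcp_rot: [3.128, 0.008, 1.577]
ft_force: [0.3, 0.2, 0.6]
opening: 0.629
```

>>> send_rows(
  plan="0 -1 8 0 60; 0 -1 8 0 60; 0 0 4 0 60; 0 0 0 0 60; 0 0 0 0 60",
)

```text
t: 29.8
eef_pos: [431.4, 91.3, 7.8]
tcp_rot: [3.124, 0.008, 1.577]
ft_force: [0.4, -0.5, 0.2]
opening: 0.631
```

>>> send_rows(
  plan="0 0 5 0 60; 0 0 0 0 60; 0 0 0 0 60",
)

```text
t: 30.1
eef_pos: [431.7, 91.3, 2.8]
tcp_rot: [3.124, 0.008, 1.577]
ft_force: [0.4, -0.1, -0.2]
opening: 0.63
```

>>> send_rows(
  plan="0 0 0 0 45; 0 0 0 0 24; 0 0 0 0 24; 0 0 0 0 24; 0 0 0 0 24; 0 0 0 0 24; 0 0 0 0 24; 0 0 0 0 24",
)

```text
t: 30.9
eef_pos: [431.8, 91.3, 3.0]
tcp_rot: [3.123, 0.008, 1.577]
ft_force: [-0.7, 0.3, 0.1]
opening: 0.396
```

>>> send_rows(
  plan="0 0 0 0 24; 0 0 -4 0 24; 0 0 -10 0 24; 0 0 -20 0 24; 0 0 -25 0 24; 0 0 -25 0 24; 0 0 -20 0 24; 0 0 0 0 24",
)

```text
t: 31.7
eef_pos: [429.2, 92.2, 114.1]
tcp_rot: [3.124, 0.007, 1.577]
ft_force: [-0.9, -0.2, -0.7]
opening: 0.393
```

```bash
python3 shot.py c1 396 150 330 235
```

```text
31.7 [429.2  92.2 114.1] [3.124 0.007 1.577] 0.393 [-0.9 -0.2 -0.7]
top crop origin 346 100 tcp px [405.8 198.6]
side crop origin 280 185 tcp px [312.7 226.5]
```

View pics/c1.png

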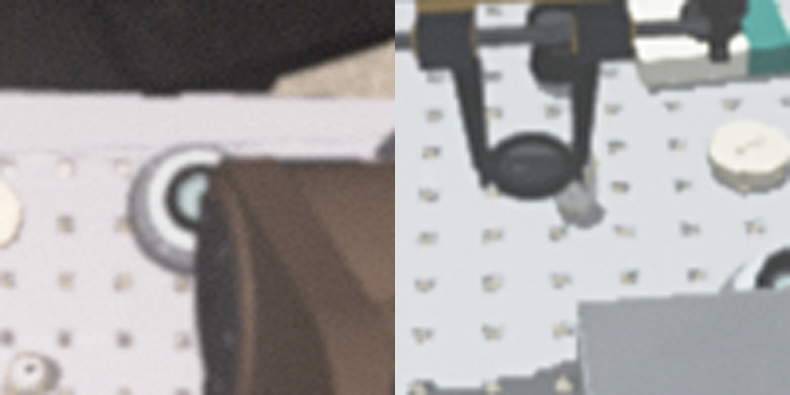

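The lens ring is held level at side px (313,226). I carry it to the stage.

>>> send_rows(
  plan="0 10 0 0 24; 0 20 0 0 24; 0 20 0 0 24; 0 20 0 0 24; 0 20 0 0 24; 0 15 0 0 24; 0 8 0 0 24; 0 0 0 0 24",
)

```text
t: 32.6
eef_pos: [546.6, 92.3, 105.1]
tcp_rot: [3.139, 0.008, 1.577]
ft_force: [-0.0, -0.3, -0.8]
opening: 0.394
```

>>> send_rows(
  plan="1 0 10 0 24; 0 0 15 0 24; 0 0 15 0 24; 0 0 10 0 24; 0 0 0 0 24; 0 0 0 0 24",
)

```text
t: 33.2
eef_pos: [542.8, 93.2, 49.9]
tcp_rot: [-3.139, 0.008, 1.577]
ft_force: [0.5, 0.2, -0.1]
opening: 0.395
```

>>> send_rows(
  plan="0 5 0 0 24; 0 6 0 0 24; 0 0 0 0 24; 0 0 0 0 24",
)

```text
t: 33.6
eef_pos: [555.7, 93.4, 51.5]
tcp_rot: [3.141, 0.008, 1.577]
ft_force: [0.1, 0.7, -0.5]
opening: 0.391
```

>>> send_rows(
  plan="0 -0.5 4 0 24; 0 0 2 0 24; 0 0 0 0 24; 0 0 0 0 24",
)

```text
t: 34.0
eef_pos: [555.0, 93.3, 45.2]
tcp_rot: [3.141, 0.008, 1.577]
ft_force: [0.3, 0.2, -0.6]
opening: 0.395
```

```bash
python3 shot.py c2 396 150 370 245
```

```text
34.0 [555.   93.3  45.2] [3.141 0.008 1.577] 0.395 [ 0.3  0.2 -0.6]
top crop origin 346 100 tcp px [397.9 147.9]
side crop origin 320 195 tcp px [380.5 251.8]
```

View pics/c2.png

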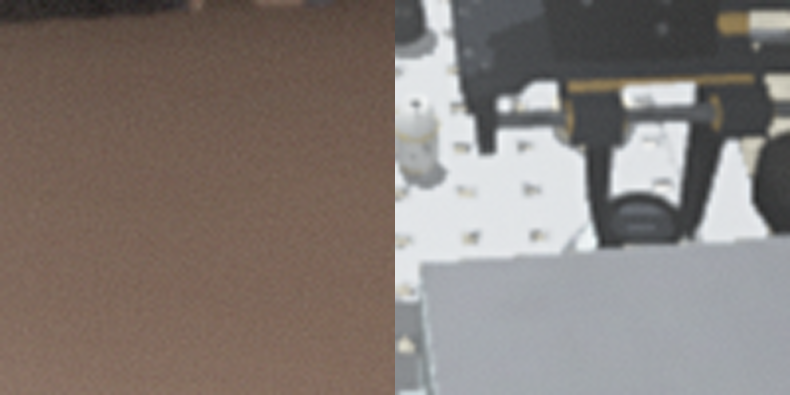

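>>> send_rows(
  plan="0 0 1 0 24; 0 0 0.5 0 24; 0 0 0 0 24; 0 0 0 0 24",
)

```text
t: 34.5
eef_pos: [555.1, 93.3, 43.8]
tcp_rot: [3.141, 0.008, 1.577]
ft_force: [0.7, 0.3, 0.2]
opening: 0.397
```

>>> send_rows(
  plan="0 0 0.8 0 24; 0 0 0 0 24; 0 0 0 0 38; 0 0 0 0 50; 0 0 0 0 55; 0 0 0 0 55; 0 0 0 0 55; 0 0 0 0 55",
)

```text
t: 35.3
eef_pos: [555.2, 93.3, 43.1]
tcp_rot: [3.14, 0.008, 1.577]
ft_force: [0.5, 0.2, -1.3]
opening: 0.577
```

>>> send_rows(
  plan="0 0 0 0 55; 0 0 -5 0 55; 0 0 -15 0 55; 0 0 -25 0 55; 0 0 -25 0 55; 20 -10 -10 0 55; 30 -20 0 0 55; 30 -20 0 0 55",
)

```text
t: 36.1
eef_pos: [505.7, 173.0, 127.4]
tcp_rot: [3.138, 0.008, 1.572]
ft_force: [-0.1, 0.8, 0.3]
opening: 0.575
```

>>> send_rows(
  plan="30 -15 0 0 55; 30 -15 0 0 55; 30 -10 0 0 55; 20 -5 0 0 55; 10 -5 0 0 55; 0 0 0 0 55; 0 0 0 0 55",
)

```text
t: 36.8
eef_pos: [450.8, 299.6, 129.4]
tcp_rot: [3.136, 0.007, 1.575]
ft_force: [0.4, -0.2, -0.6]
opening: 0.575
```

```bash
python3 ov.py c3o 19.5,50 31,26; python3 shot.py c3 396 150 370 245
```

```text
36.85 [450.9 299.4 129.4] [3.136 0.006 1.575] 0.58 [-0.3 -0.   0.8]
top crop origin 346 100 tcp px [303.9 185.1]
side crop origin 320 195 tcp px [320.9 158.7]
```

View pics/c3.png

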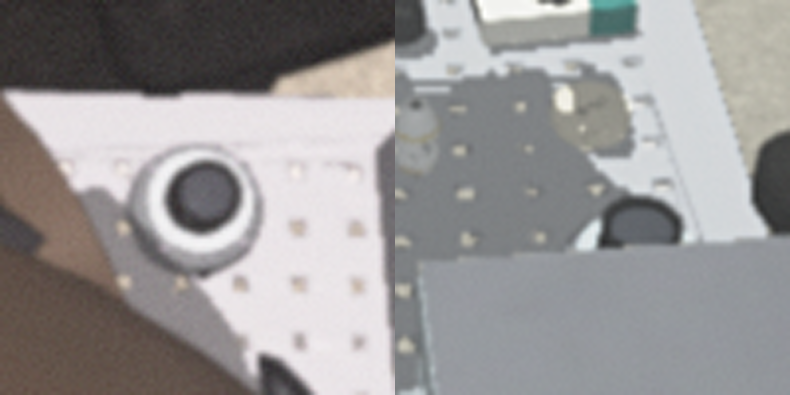

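View pics/c3o.png

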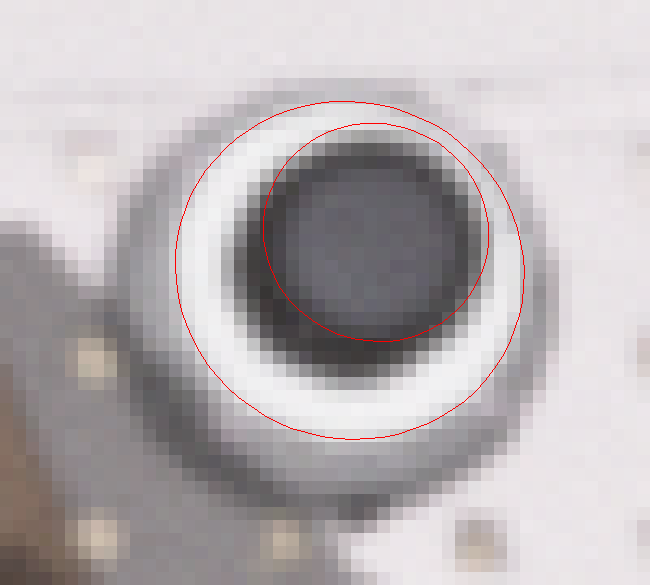

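Both rings lie stacked over the window, and the lens rim at top px (398.5,148.5) is within about 2 mm of the drawn outline. I measure the stack and look at the loupe.

```bash
python3 - <<'E'
from h import *
T=eyes.read_camera('top')
for th in (120,140):
  c=comp(T['image'].max(2)<th,np.array((398,150.)),rad=10)
  print(c,fit(T,c[0],[(50,19.5),(40,21.5),(26,21.5)]))
E
python3 shot.py c4 300 195 320 190
```

```text
(array([397.04724409, 149.45669291]), 254) (array([554.21685973,  93.34327102]), 314.6499507643748)
(array([397.04444444, 149.3962963 ]), 270) (array([554.35908074,  93.34784977]), 314.6504664274398)
37.0 [451.1 299.2 129.3] [3.136 0.007 1.574] 0.579 [-0.6 -0.8 -0.2]
top crop origin 250 145 tcp px [304.  185.1]
side crop origin 270 140 tcp px [321.  158.8]
```

View pics/c4.png

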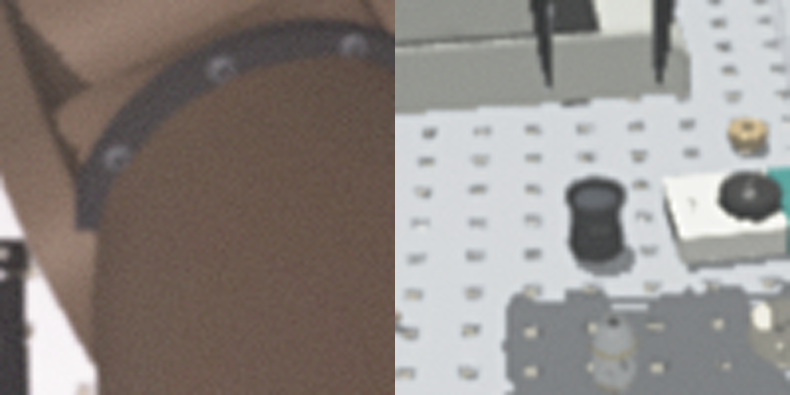

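The stack measures (554.3,93.3) against the window at about (555.3,93.3). I approach the loupe.

>>> send_rows(
  plan="7 -4 0 0 55; 7 -4 15 0 55; 0 0 20 0 55; 0 0 20 0 55; 0 0 10 0 55; 0 0 0 0 55; 0 0 0 0 55",
)

```text
t: 37.8
eef_pos: [443.5, 314.5, 63.2]
tcp_rot: [3.134, 0.005, 1.572]
ft_force: [0.2, 0.3, 0.2]
opening: 0.577
```

>>> send_rows(
  plan="-1 -1 12 0 55; 0 0 12 0 55; 0 0 12 0 55; 0 0 5 0 55; 0 0 0 0 55; 0 0 0 0 55",
)

```text
t: 38.4
eef_pos: [443.3, 313.5, 19.8]
tcp_rot: [3.133, 0.004, 1.571]
ft_force: [-0.1, 0.6, -1.0]
opening: 0.577
```

```bash
python3 shot.py d1 300 195 320 190
```

```text
38.4 [443.3 313.5  19.8] [3.133 0.004 1.571] 0.577 [-0.1  0.6 -1. ]
top crop origin 250 145 tcp px [300.1 196.9]
side crop origin 270 140 tcp px [318.1 195.7]
```

View pics/d1.png

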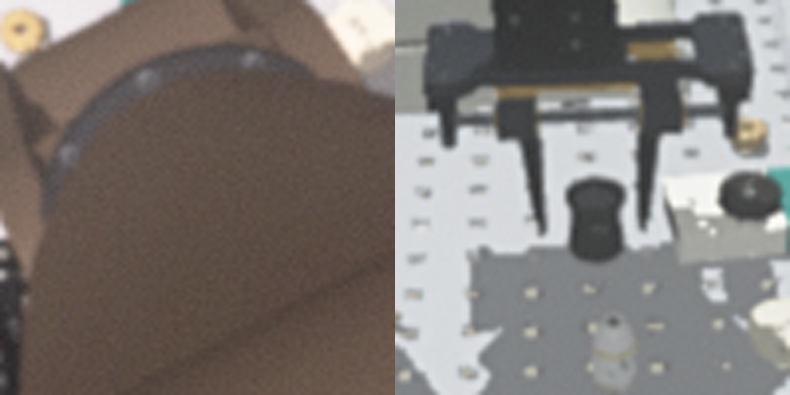

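>>> send_rows(
  plan="0 0.5 5 0 55; 0 0 2.5 0 55; 0 0 0 0 55; 0 0 0 0 40; 0 0 0 0 22; 0 0 0 0 22; 0 0 0 0 22; 0 0 0 0 22",
)

```text
t: 39.3
eef_pos: [444.6, 313.8, 13.0]
tcp_rot: [3.13, 0.003, 1.571]
ft_force: [-0.5, -0.5, -0.7]
opening: 0.374
```

>>> send_rows(
  plan="0 0 0 0 22; 0 0 0 0 22; 0 0 0 0 22; 0 0 0 0 22",
)

```text
t: 39.7
eef_pos: [444.5, 313.8, 13.0]
tcp_rot: [3.131, 0.003, 1.571]
ft_force: [-0.5, -0.1, -0.6]
opening: 0.374
```

```bash
python3 shot.py d2 300 195 320 190
```

```text
39.7 [444.5 313.8  13. ] [3.131e+00 3.000e-03 1.571e+00] 0.374 [-0.5 -0.1 -0.6]
top crop origin 250 145 tcp px [300.2 196.8]
side crop origin 270 140 tcp px [318.7 197.9]
```

View pics/d2.png

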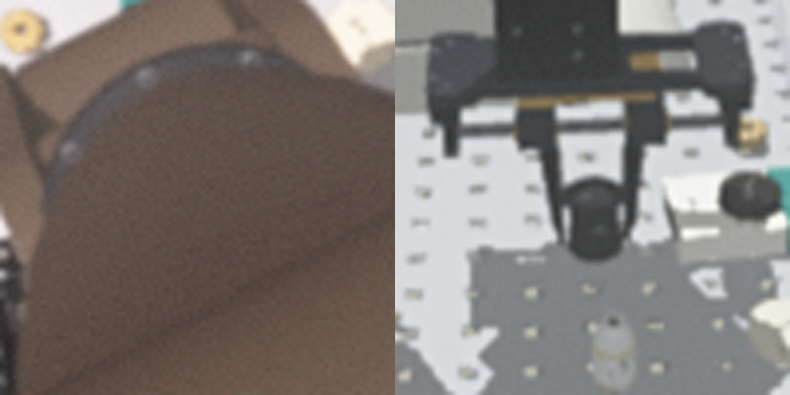

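The fingers grip the loupe by its rim, upright, at px (320,196). I lift and carry it gently.

>>> send_rows(
  plan="0 0 -3 0 22; 0 0 -8 0 22; 0 0 -15 0 22; 0 0 -20 0 22; 0 0 -20 0 22; 0 0 -20 0 22; 0 0 -15 0 22; 0 0 -8 0 22",
)

```text
t: 40.6
eef_pos: [442.6, 313.9, 128.8]
tcp_rot: [3.131, 0.004, 1.571]
ft_force: [-0.8, -0.1, -0.7]
opening: 0.373
```

```bash
python3 shot.py d3 300 195 320 165
```

```text
40.6 [442.6 313.9 128.8] [3.131 0.004 1.571] 0.373 [-0.8 -0.1 -0.7]
top crop origin 250 145 tcp px [296.6 189.2]
side crop origin 270 115 tcp px [316.9 155.7]
```

View pics/d3.png

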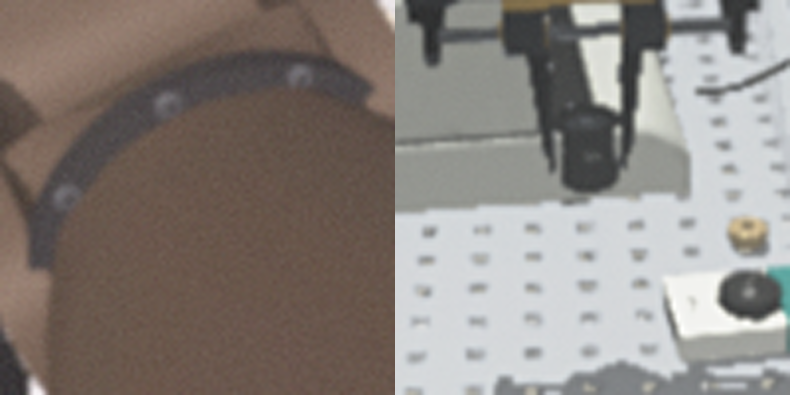

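The loupe hangs upright at px (319,152). I move it to the stage.

>>> send_rows(
  plan="-10 5 0 0 22; -20 10 0 0 22; -25 12 0 0 22; -25 12 0 0 22; -25 12 0 0 22; -25 12 0 0 22; -25 12 0 0 22; -20 10 0 0 22",
)

```text
t: 41.5
eef_pos: [528.7, 129.3, 123.1]
tcp_rot: [3.141, 0.006, 1.576]
ft_force: [0.2, 0.8, -0.2]
opening: 0.372
```

>>> send_rows(
  plan="-15 8 0 0 22; -8 4 0 0 22; 0 0 0 0 22; 0 0 0 0 22",
)

```text
t: 41.9
eef_pos: [540.9, 100.9, 120.0]
tcp_rot: [-3.137, 0.007, 1.571]
ft_force: [0.0, 0.7, 0.4]
opening: 0.374
```

>>> send_rows(
  plan="-4 7 0 0 22; -3 6 10 0 22; 0 0 15 0 22; 0 0 10 0 22; 0 0 5 0 22; 0 0 0 0 22; 0 0 0 0 22",
)

```text
t: 42.6
eef_pos: [554.7, 95.5, 76.5]
tcp_rot: [-3.136, 0.007, 1.575]
ft_force: [-0.4, 0.8, -0.0]
opening: 0.371
```

>>> send_rows(
  plan="-1 0 4 0 22; -1 0 4 0 22; 0 0 2 0 22; 0 0 0 0 22; 0 0 0 0 22",
)

```text
t: 43.1
eef_pos: [555.2, 93.3, 66.8]
tcp_rot: [-3.138, 0.007, 1.575]
ft_force: [0.2, 0.4, 0.5]
opening: 0.374
```

```bash
python3 shot.py d4 396 150 380 235
```

```text
43.1 [555.2  93.3  66.8] [-3.138  0.007  1.575] 0.374 [0.2 0.4 0.5]
top crop origin 346 100 tcp px [399.8 145.2]
side crop origin 330 185 tcp px [381.5 243.4]
```

View pics/d4.png

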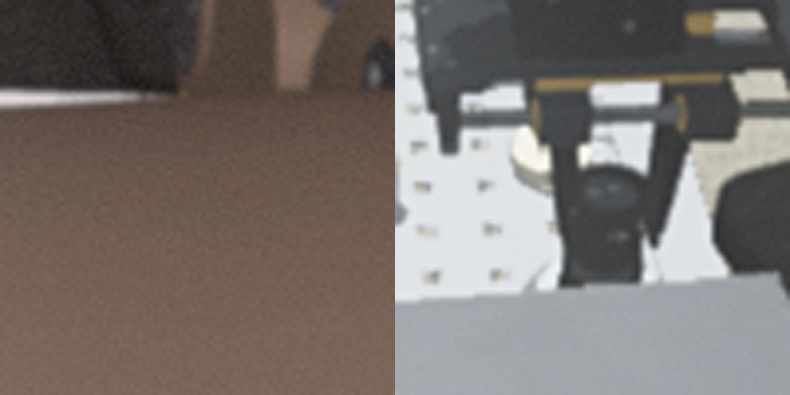

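>>> send_rows(
  plan="0 0 1.5 0 22; 0 0 1 0 22; 0 0 0 0 22; 0 0 0 0 22",
)

```text
t: 43.6
eef_pos: [555.3, 93.4, 64.3]
tcp_rot: [-3.139, 0.007, 1.575]
ft_force: [0.0, 0.2, -0.8]
opening: 0.372
```

>>> send_rows(
  plan="0 0 0.7 0 22; 0 0 0 0 22; 0 0 0 0 22",
)

```text
t: 43.9
eef_pos: [555.3, 93.3, 63.6]
tcp_rot: [-3.139, 0.007, 1.575]
ft_force: [-0.0, 0.7, -0.4]
opening: 0.374
```

>>> send_rows(
  plan="0 0 0.7 0 22; 0 0 0 0 22; 0 0 0 0 22",
)

```text
t: 44.2
eef_pos: [555.3, 93.4, 62.9]
tcp_rot: [-3.139, 0.007, 1.576]
ft_force: [-0.1, -0.5, -0.9]
opening: 0.377
```

>>> send_rows(
  plan="0 0 0 0 38; 0 0 0 0 42; 0 0 0 0 50; 0 0 0 0 58; 0 0 0 0 58; 0 0 0 0 58; 0 0 0 0 58; 0 0 0 0 58",
)

```text
t: 45.0
eef_pos: [555.5, 93.3, 63.1]
tcp_rot: [-3.139, 0.007, 1.575]
ft_force: [0.2, 0.2, 0.1]
opening: 0.61
```

```bash
python3 shot.py d5 396 150 380 235
```

```text
45.0 [555.5  93.3  63.1] [-3.139  0.007  1.575] 0.61 [0.2 0.2 0.1]
top crop origin 346 100 tcp px [399.4 145.5]
side crop origin 330 185 tcp px [381.5 244.8]
```

View pics/d5.png

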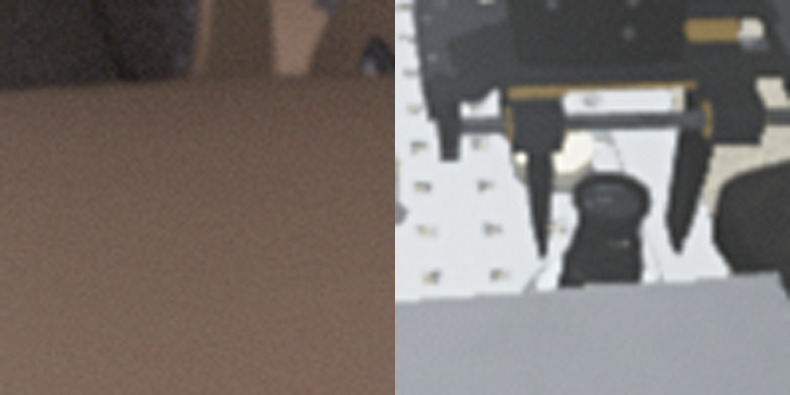

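The loupe stands free and upright at px (384,240), with both fingers clear of it. I go straight up and away.

>>> send_rows(
  plan="0 0 -5 0 58; 0 0 -15 0 58; 0 0 -20 0 58; 0 0 -25 0 58; 0 0 -25 0 58; 0 0 -25 0 58; 10 -20 0 0 58; 20 -30 0 0 58",
)

```text
t: 45.9
eef_pos: [506.9, 123.0, 184.5]
tcp_rot: [-3.141, 0.007, 1.572]
ft_force: [-0.1, 0.6, 0.0]
opening: 0.615
```

>>> send_rows(
  plan="30 -30 0 0 58; 30 -20 0 0 58; 30 0 0 0 58; 20 0 0 0 58; 10 0 0 0 58; 0 0 0 0 58; 0 0 0 0 58",
)

```text
t: 46.6
eef_pos: [451.2, 247.5, 187.2]
tcp_rot: [3.14, 0.006, 1.574]
ft_force: [-0.7, 0.4, 0.7]
opening: 0.609
```

```bash
python3 ov.py e1o 18.5,90 21.5,26; python3 shot.py e1 396 150 370 235
python3 - <<'E'
from h import *
T=eyes.read_camera('top')
for th in (105,120,140):
  c=comp(T['image'].max(2)<th,np.array((398,148.)),rad=12)
  if c: print(c,fit(T,c[0],[(90,18.5),(75,18.5),(50,19.5),(40,21.5),(26,21.5)]))
for n,z in(('objective_mid',21),('sample_box_mid',7),('thumb_nut_mid',7)):
  r=find(T,n)
  if r: print(n,r['conf'],pix2(T,*r['cen'],z).round(1))
E
```

```text
46.65 [451.3 247.3 187.2] [3.14  0.006 1.573] 0.603 [-0.4  0.8  0.6]
top crop origin 346 100 tcp px [330.3 179.8]
side crop origin 320 185 tcp px [321.6 146.9]
thumb_nut_mid 0.64 [548.  423.9]
```

View pics/e1.png

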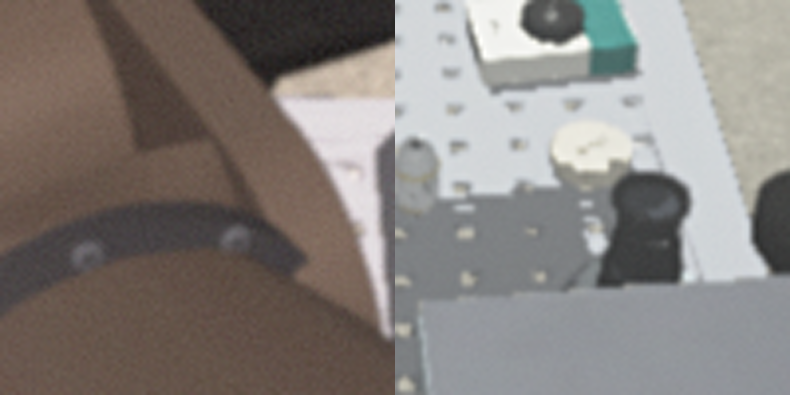

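View pics/e1o.png

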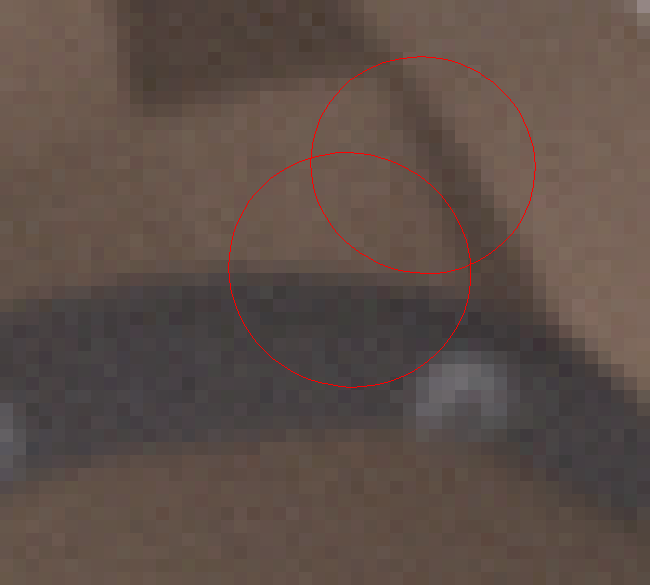

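The side view shows the loupe upright on the stage at (383,240). The arm hides the top view, so I move it off.

>>> send_rows(
  plan="15 -20 0 0 58; 20 -30 0 0 58; 15 -30 0 0 58; 0 -15 0 0 58; 0 0 0 0 58",
)

```text
t: 47.45
eef_pos: [354.6, 297.1, 186.4]
tcp_rot: [3.139, 0.006, 1.569]
ft_force: [0.6, -1.1, -0.3]
opening: 0.608
```

```bash
python3 ov.py e2o 18.5,90 21.5,26
python3 - <<'E'
from h import *
T=eyes.read_camera('top');S=eyes.read_camera('side')
for th in (105,120,140):
  c=comp(T['image'].max(2)<th,np.array((398,148.)),rad=12)
  if c: print(c,fit(T,c[0],[(90,18.5),(75,18.5),(50,19.5),(40,21.5),(26,21.5)]))
for n,z in(('objective_mid',21),('sample_box_mid',7),('thumb_nut_mid',7)):
  for p in(T,S):
    r=find(p,n)
    if r: print(n,round(float(r['conf']),2),pix2(p,*r['cen'],z).round(1))
a=T['image'][100:300,240:440];b=S['image'][150:350,230:430]
cv2.imwrite('pics/e2.png',cv2.resize(np.hstack([a,b]),(800,400),interpolation=cv2.INTER_CUBIC)[:,:,::-1])
E
```

```text
(array([398.68249258, 146.74777448]), 337) (array([554.72949566,  93.57152178]), 424.63840508670546)
(array([398.66946779, 146.79831933]), 357) (array([554.61269396,  93.60210913]), 424.5948449752759)
(array([399.11508951, 146.76726343]), 391) (array([554.69729772,  92.60779295]), 424.9827451535966)
objective_mid 0.44 [454.3 190.6]
sample_box_mid 0.62 [549.6 220.1]
sample_box_mid 0.49 [552.5 220.3]
thumb_nut_mid 0.42 [550.  424.1]
thumb_nut_mid 0.4 [553.5 423.7]
```

View pics/e2.png

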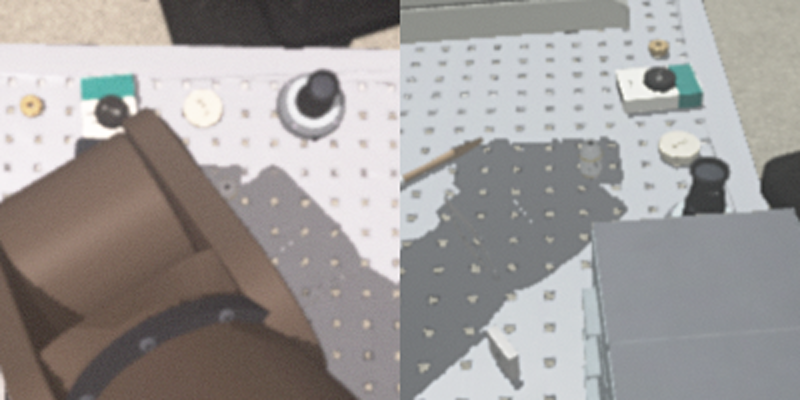

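View pics/e2o.png

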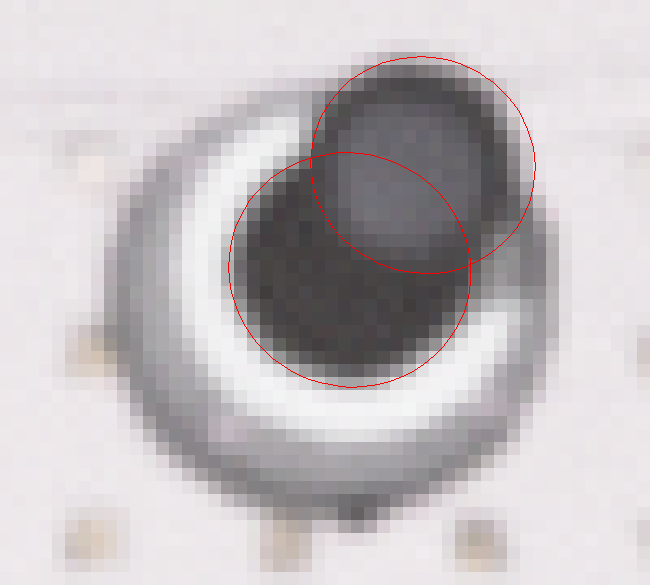

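The stack fits the drawn outlines: the loupe rim at top px (401,142) is within 1 px of where it should be, and the column centre is about (554.7,93.5). The cap is flat on the carton, the bystanders are in place and the arm is clear.

```bash
python3 -c "
from cell import job_done
print(job_done())"
```

```text
the job is handed in; nothing more can be done
None
```

The viewing column is set up and the job is handed in after about 48 of the 96 s; it reports no verdict. I laid the dust cap flat near the middle of the tissue box, then stacked the adapter ring, lens ring and loupe over the window in that order and drew the arm clear.

**Last checks:**
- **Stack:** the top camera puts it at about (554.7, 93.5) mm, against (555, 93) for the window. The loupe stood upright in both views.
- **Cap:** it was at about (539, 326) mm, against (539, 329) for the middle of the tissue box.
- **Bystanders:** the objective, sample box and thumb nut read within about 4 mm of their first readings.

**What disagreed:**
- **Side camera:** it read about 3–4 mm higher in x than the top camera. I went by the top camera because it agreed with where the arm had released the cap.
- **Tool tilt:** the tool drifted by up to 0.035 rad during moves. I corrected only the positions, and no placed part showed a visible lean.
- **Touchdown:** the force reading never showed the parts touching down, so I released each at its calculated height.

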